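Clear and load the blood-grouping rotator

TASK

First use the orange-handled scraper to wipe all the broken cuvette fragments off the rotator's red deck into the steel trough along its far side; they are sharp, so never touch them with the fingers, and put the scraper back upright in the middle of its blue pad when you are done with it. Then bring every white test tile from the drying tray to the deck: slide it along its lane until its end sticks out over the tray's edge, grip it there and lay it flat and straight inside the outline that matches its colour band. When all tiles are loaded, push the green sprung start slide all the way in and let it come back, leaving the bottle, flask and tube rack alone.

Things in the scene. Friction and masses are not known exactly. Their poses are not given: they have to be found in the camera images.
- rotator: Lab rotator, fixed: off-white case, flat red deck on top, trough on the far side. Origin under the deck's centre at bench level; x across the deck from its near side to the trough, y along the machine towards its start slide. Deck top 64 mm above the bench, x -80 to +82, y -135 to +135 mm, no rim. The shoulder with the start slide spans y 140 to 190 mm, top at 60 mm.
- trough (a point): Centre of the inner floor of the steel trough, 24 mm above the bench, axes as the rotator's. Inside 66 mm (x) by 272 mm (y); it begins right at the deck's +x edge, so fragments pushed off that edge drop in. End walls reach 60 mm, the outer wall 80 mm above the bench.
- bay_blue (a point): Centre of the blue painted outline on the deck surface (64 mm above the bench); axes as the rotator's. The outline is paint only, inside 135 mm along x by 76 mm along y. Outlines lie side by side along y, 88 mm apart.
- bay_yellow (a point): Centre of the yellow painted outline on the deck surface (64 mm above the bench); axes as the rotator's. The outline is paint only, inside 135 mm along x by 76 mm along y. Outlines lie side by side along y, 88 mm apart.
- bay_green (a point): Centre of the green painted outline on the deck surface (64 mm above the bench); axes as the rotator's. The outline is paint only, inside 135 mm along x by 76 mm along y. Outlines lie side by side along y, 88 mm apart.
- slide_face (a point): Centre of the flat near (-x of the rotator) face of the green start slide, a knob 22 mm wide (y), 18 mm deep (x), standing 34 mm above 61 mm over the bench; this point is 78 mm above the bench. It moves with the knob.
- slide_knob (a joint): Travel of the sprung start slide in m along the rotator's +x: 0 = out (rest), 0.030 = fully in against its stop. The spring takes about 2 N to start and 6 N at full stroke and returns it when let go.
- tray: Drying tray, fixed, 194 mm wide (y). Origin under its centre at bench level, x along the lanes (-x end is on the robot's side). Lane floor 35 mm up, x -75 to +75 mm, open at both ends, bench free before and behind. Lanes 54 mm wide at y = -62, 0, +62 mm between ribs 8 mm wide and 9 mm above the lane floor: no room for fingers beside a tile. Feet are 10 mm back from the ends.
- tile_blue: White test tile with a blue band across its middle, 110 (x) by 50 (y) by 8 mm, about 70 g. Origin at the centre of its underside. Either way round is the same. Starts flat in one of the tray's lanes, long side along the lane, any lane. Fingertips that reach below its underside would meet the deck first when it is laid down. May be absent.
- tile_yellow: White test tile with a yellow band across its middle, 110 (x) by 50 (y) by 8 mm, about 70 g. Origin at the centre of its underside. Either way round is the same. Starts flat in one of the tray's lanes, long side along the lane, any lane. Fingertips that reach below its underside would meet the deck first when it is laid down. May be absent.
- tile_green: White test tile with a green band across its middle, 110 (x) by 50 (y) by 8 mm, about 70 g. Origin at the centre of its underside. Either way round is the same. Starts flat in one of the tray's lanes, long side along the lane, any lane. Fingertips that reach below its underside would meet the deck first when it is laid down. May be absent.
- scraper: Scraper block: black rubber foot 100 (x) by 48 (y) by 18 mm high, and on its middle an orange grip 70 (x) by 22 (y) by 28 mm high, together 46 mm high, 150 g. Origin at the centre of the underside. Starts standing upright on the blue pad. Its long faces push the fragments.
- pad: Blue parking pad for the scraper, fixed, 160 (x) by 90 (y) by 3 mm thick; origin at the centre of its underside at bench level.
- chip1: Sharp pale fragment of a broken cuvette, about 14 by 12 by 8 mm, 10 g, origin at the centre of its underside; starts flat on the red deck. May be absent.
- chip2: Sharp pale fragment of a broken cuvette, about 14 by 13 by 8 mm, 10 g, origin at the centre of its underside; starts flat on the red deck. May be absent.
- chip3: Sharp pale fragment of a broken cuvette, about 14 by 14 by 8 mm, 10 g, origin at the centre of its underside; starts flat on the red deck. May be absent.
- chip4: Sharp pale fragment of a broken cuvette, about 14 by 15 by 8 mm, 10 g, origin at the centre of its underside; starts flat on the red deck. May be absent.
- reagent: Bystander: amber bottle, 56 mm across, 100 mm high; origin at the centre of its underside.
- flask: Bystander: green conical flask, 72 mm across, 95 mm high; origin at the centre of its underside.
- tube_rack: Bystander: black tube rack with purple-capped tubes, 60 (x) by 160 (y) by 83 mm high; origin at the centre of its underside.
Things that resemble listed ones, but are neither listed nor needed, are in the scene too. What is shaped like the tile_green but brown is not meant.

How it is judged (in metres and radians):
On the way, in this order (a step that is already met when the one before it is completed fails the run):
1. all fragments are in the trough, before any tile is loaded (x of chip1 in the frame of rotator between 0.08 and 0.152 m and y of chip1 in the frame of rotator between -0.14 and 0.14 m and z of chip1 in the frame of rotator between 0.01 and 0.055 m and x of chip2 in the frame of rotator between 0.08 and 0.152 m and y of chip2 in the frame of rotator between -0.14 and 0.14 m and z of chip2 in the frame of rotator between 0.01 and 0.055 m and x of chip3 in the frame of rotator between 0.08 and 0.152 m and y of chip3 in the frame of rotator between -0.14 and 0.14 m and z of chip3 in the frame of rotator between 0.01 and 0.055 m and x of chip4 in the frame of rotator between 0.08 and 0.152 m and y of chip4 in the frame of rotator between -0.14 and 0.14 m and z of chip4 in the frame of rotator between 0.01 and 0.055 m and horizontal distance between tile_blue and bay_blue above 0.07 m and horizontal distance between tile_yellow and bay_yellow above 0.07 m and horizontal distance between tile_green and bay_green above 0.07 m), for 0.2 s.
2. every tile lies flat in the outline of its colour (x of tile_blue in the frame of bay_blue between -0.012 and 0.012 m and y of tile_blue in the frame of bay_blue between -0.012 and 0.012 m and z of tile_blue in the frame of bay_blue between -0.004 and 0.004 m and angle between the x axis of each of tile_blue, tile_yellow, tile_green and the x axis of rotator, either way round below 0.17 rad and angle between each of tile_blue, tile_yellow, tile_green's own z axis and vertical below 0.06 rad and x of tile_yellow in the frame of bay_yellow between -0.012 and 0.012 m and y of tile_yellow in the frame of bay_yellow between -0.012 and 0.012 m and z of tile_yellow in the frame of bay_yellow between -0.004 and 0.004 m and x of tile_green in the frame of bay_green between -0.012 and 0.012 m and y of tile_green in the frame of bay_green between -0.012 and 0.012 m and z of tile_green in the frame of bay_green between -0.004 and 0.004 m), for 0.3 s.
3. with the tiles loaded, the start slide is pushed fully in (all of step 2 and value of joint slide_knob above 0.027 m), for 0.05 s.
At the end, for the whole second after the job is handed in: Each tile flat, centre within 12 mm (per side) of its colour's outline centre and straight to 0.17 rad; every fragment in the trough; scraper upright on its pad, within 30 mm of the pad's centre; start slide back out (within 4 mm of rest); all still (all of step 2 and x of chip1 in the frame of rotator between 0.08 and 0.152 m and y of chip1 in the frame of rotator between -0.14 and 0.14 m and z of chip1 in the frame of rotator between 0.01 and 0.055 m and x of chip2 in the frame of rotator between 0.08 and 0.152 m and y of chip2 in the frame of rotator between -0.14 and 0.14 m and z of chip2 in the frame of rotator between 0.01 and 0.055 m and x of chip3 in the frame of rotator between 0.08 and 0.152 m and y of chip3 in the frame of rotator between -0.14 and 0.14 m and z of chip3 in the frame of rotator between 0.01 and 0.055 m and x of chip4 in the frame of rotator between 0.08 and 0.152 m and y of chip4 in the frame of rotator between -0.14 and 0.14 m and z of chip4 in the frame of rotator between 0.01 and 0.055 m and horizontal distance between scraper and pad below 0.03 m and angle between scraper's own z axis and vertical below 0.12 rad and height (world z) of scraper below 0.012 m and linear speed of each of tile_blue, tile_yellow, tile_green, scraper below 0.01 m/s and value of joint slide_knob below 0.004 m); the robot touches nothing.
It fails at once if the fingers touch a fragment (contact force between the fingers and chip1 above 0.5 N or contact force between the fingers and chip2 above 0.5 N or contact force between the fingers and chip3 above 0.5 N or contact force between the fingers and chip4 above 0.5 N).
It fails at once if a bystander is disturbed (distance of any of reagent, flask, tube_rack from where it was at the start of the episode above 0.03 m).
Of tile_blue, tile_yellow, tile_green only 2 to 3 are there at a start; the rules pass over those that are not, and their reading is None.
Of chip1, chip2, chip3, chip4 only 2 to 4 are there at a start; the rules pass over those that are not, and their reading is None.
At some moment in a run one of scraper, tile_blue, tile_yellow, tile_green may be knocked a few centimetres aside while the robot is not near it.
It also fails if it takes over 210 s, if anything falls off the work surface, if the arm or the gripper's body presses on something with over 40 N, if the wrist force passes 120 N, or if a joint passes its speed limit or range.

ROBOT

A 6-joint arm with a two-finger parallel gripper is mounted at the origin on the work surface. World frame = base frame: x ahead of the robot, y to its left, z up, the work surface at z = 0. Lengths are in mm, angles in degrees, forces in N, time in s.
With the tool pointing down it reaches from about 300 to 750 mm from the base axis. Payload 8.5 kg.
Tool frame: the origin (TCP) lies on the front face of the gripper's body, between the roots of the fingers; the fingertips stand 64 mm ahead of it and the grasp point (between the pads) lies 45 mm ahead of it; z points along the fingers, x is the direction in which the jaws open and shut, and the axes are right-handed (so a half turn about z gives the same grasp; the last joint's range is limited). The gripper opens to 88 mm and grips with 3 to 60 N. Pads are 18 mm wide; open, the fingers measure 123 mm over their backs; the gripper's body (75 mm by 187 mm) begins 45 mm behind the grasp point.
Start: joints at [-87.508, 21.807, 74.336, -0, 83.858, -12.336], TCP at [140.751, -531.667, 302.748] pointing down, gripper open.
Joint ranges: [-178.18, 178.18], [-50.72, 133.34], [12.68, 142.11], [-81.47, 261.47], [9.98, 163.14], [-165.26, 165.26]. Speed limits (degrees/s): [136.94, 136.94, 180, 180, 180, 180].

INTERFACE

Orientations are given as [roll, pitch, yaw] about the fixed x, y, z axes, in that order (R = Rz(yaw) Ry(pitch) Rx(roll)).
In Python, from station import ctrl gives the robot as it stands.
- The arm moves only by the tool apply_moves, never from a script. Its argument "moves" is a list of rows, each an object of numbers: "tx", "ty", "tz": the shift along the world's x, y, z in cm; "turn": the turn about the world's z in rad. A call has 1 to 20 rows; each row shifts and turns the commanded pose from where the row before left it; what a row does not reach is not made up. A row lasts 1/12 s, in which the tool goes at most 41.7 mm and 7.16 degrees, less where a joint would pass 70% of its speed; a pose out of reach is approached as far as the arm can. A call with a gripper value outside its range is refused whole. "grip" is the closure, from 0 (fully open) to 1 (shut), set as the call begins (left out, the last holds). The fingers move at their own pace and stop on an object; the grip force is fixed at half the most. Time passes only in rows, so rows that do not move let the fingers close. It gives the time, the measured TCP pose, the force and the opening at its end, in the units of the state.
- ctrl.observe(): the state, without advancing time (a new reading comes with each control period).
- ctrl.grab_frame(name): name is "side" or "top" or "wrist"; returns (picture, depth): 480x640x3 uint8, red, green, blue; 480x640 float32, mm along the optical axis (not along the pixel's ray), 0 where there is no reading.
- ctrl.get_calibration(name): a dict with "mtx" (3x3 intrinsics, pixels), "camera_from_world" (4x4, takes a point from world to camera coordinates); the wrist camera has in their place "tool_from_camera" (4x4, takes a point from camera to tool coordinates, whose origin is the TCP and whose axes are the tool frame's). Camera axes: x right, y down, z forward; pixel columns grow to the right and rows downward; lengths in mm; the calibration is good to about 2 mm. The wrist camera is an equidistant fisheye: a pixel r from the principal point sees the ray r / f radians off the axis. A picture is of the moment at which its call begins: read the wrist's pose just before it. get_calibration takes no time and is no camera call.
- ctrl.finish_job(): hands the job in, once; it reports no verdict.
The state is a dict: "clock": time; "qpos": joint angles; "qd": joint speeds; "joint_efforts": joint torques, N m; "eef_pos": TCP position; "ee_rot": TCP orientation; "contact_force": force on the tool from outside, world axes, zero at the start; "ft_torque": the same for the moment, N m; "width": opening from 0.0 (shut) to 1.0 (fully open).
Only numpy, scipy, OpenCV 4.12 (cv2) and the standard library are available. Lean on these libraries where they do the work, as an engineer would, in place of code of your own. Each camera call takes 0.05 s, during which the arm holds its last target. There are 200 camera calls.

## Working session

There is one attempt and no reset: what is moved stays moved. The work goes in short steps, Python scripts to look and compute and a tool call to move; the robot and the scene stay as the last step left them, time stands still between calls to the robot, and variables do not carry over. Pictures are saved under pics/ and viewed, about 12 in all and at most 16, crops included, and the job is handed in when it is done.

Besides the shell and the picture viewer there is one more tool, called after ">>>" by a JSON object that holds its "name" and its "arguments". apply_moves: Moves the arm, as the interface text tells. Its arguments: {"type":"object","properties":{"moves":{"type":"array","items":{"type":"object","properties":{"tx":{"type":"number"},"ty":{"type":"number"},"tz":{"type":"number"},"turn":{"type":"number"}}}},"grip":{"type":"number"}},"required":["moves"]}

```bash
mkdir -p pics; ls
cat > h.py <<'E'
import numpy as np, cv2
from station import ctrl
def grab(n):
    s=ctrl.observe(); im,d=ctrl.grab_frame(n); c=ctrl.get_calibration(n); return s,im,d,c
def save(n,im): cv2.imwrite('pics/'+n,cv2.cvtColor(im,cv2.COLOR_RGB2BGR))
def ray(c,u,v):
    T=np.linalg.inv(c['camera_from_world']); r=np.linalg.inv(c['mtx'])@np.array([u,v,1.]); return T[:3,3],T[:3,:3]@r
def plane(c,u,v,z):
    o,r=ray(c,u,v); return o+r*(z-o[2])/r[2]
def proj(c,p):
    q=c['camera_from_world']@np.r_[p,1.]; q=c['mtx']@q[:3]; return q[:2]/q[2]
def world(c,d):
    v,u=np.mgrid[:480,:640]; K=np.linalg.inv(c['mtx']); P=np.stack([u,v,np.ones_like(u)],-1)@K.T*d[...,None]
    T=np.linalg.inv(c['camera_from_world']); return P@T[:3,:3].T+T[:3,3]
E
python3 - <<'E'
from h import *
for n in('top','side'):
    s,im,d,c=grab(n); save(n+'0.png',im); np.savez(n+'0.npz',im=im,d=d); print(n,np.linalg.inv(c['camera_from_world']).round(2)[:3],c['mtx'][0])
E
```

```text
pics
top [[-2.00000e-02 -1.00000e+00  7.00000e-02  4.82660e+02]
 [-1.00000e+00  2.00000e-02  1.00000e-02  5.50000e-01]
 [-1.00000e-02 -7.00000e-02 -1.00000e+00  1.09525e+03]] [456.06320713   0.         318.55388538]
side [[-9.5000e-01 -2.2000e-01  2.3000e-01  2.4309e+02]
 [-3.2000e-01  6.5000e-01 -6.9000e-01  9.5215e+02]
 [ 0.0000e+00 -7.3000e-01 -6.8000e-01  1.0244e+03]] [497.11510624   0.         315.33037579]
```

```bash
python3 -c "
from h import *
s,im,d,c=grab('wrist');save('w0.png',im);print(s['eef_pos'],s['ee_rot'],c)"
```

```text
[ 140.75400377 -531.52249503  302.21509149] [-1.79984897e+02  6.93357853e-02 -7.51687947e+01] {'mtx': array([[371.64829954,   0.        , 315.96902565],
       [  0.        , 371.64829954, 240.28102833],
       [  0.        ,   0.        ,   1.        ]]), 'tool_from_camera': array([[ 9.99999568e-01, -8.99757636e-04,  2.34626362e-04,
        -7.48679783e-01],
       [ 8.08337962e-04,  9.65905519e-01,  2.58893558e-01,
        -6.54554283e+01],
       [-4.59568353e-04, -2.58893257e-01,  9.65905829e-01,
        -8.26370740e+01],
       [ 0.00000000e+00,  0.00000000e+00,  0.00000000e+00,
         1.00000000e+00]])}
```

View pics/top0.png

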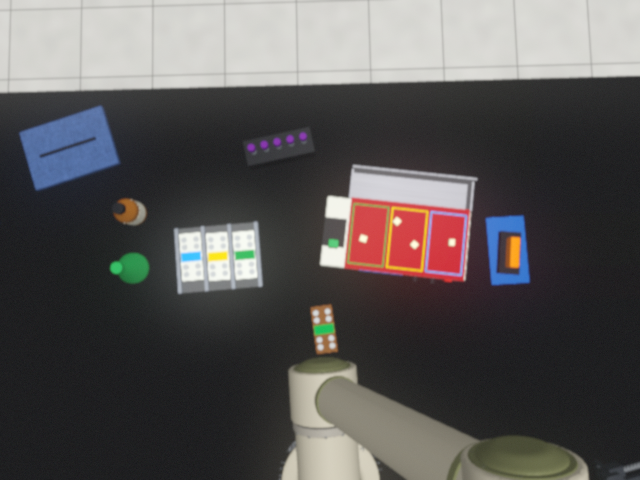

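View pics/side0.png

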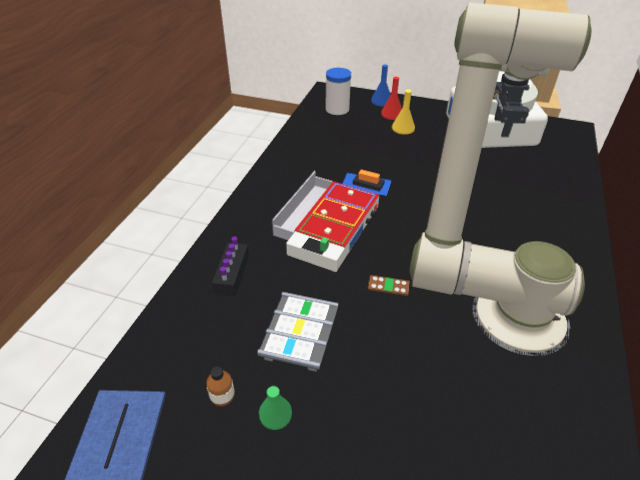

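The top view (up = +x, left = +y) shows four chips on the deck at (363,239), (397,221), (414,244) and (452,242). The scraper is on its pad at (511,252). The tray's lanes hold blue (191,257), yellow (218,257) and green (245,255). The brown look-alike at (323,329) isn't wanted.

```bash
cat >> h.py <<'E'
def mask(im,lo,hi):
    return cv2.inRange(cv2.cvtColor(im,cv2.COLOR_RGB2HSV),lo,hi)
def blobs(m,mn):
    n,l,st,ce=cv2.connectedComponentsWithStats(m)
    return [(l==i) for i in range(1,n) if st[i,4]>=mn]
def rect(c,b,z):
    v,u=np.nonzero(b); 
    ct=max(cv2.findContours(b.astype('uint8'),0,1)[0],key=cv2.contourArea)[:,0]
    P=np.array([plane(c,*p,z)[:2] for p in ct],np.float32); (x,y),(w,h),a=cv2.minAreaRect(P)
    if w<h: w,h,a=h,w,a+90
    return np.round([x,y,w,h,(a+90)%180-90],1)
E
python3 - <<'E'
from h import *
for n in('top','side'):
    z=np.load(n+'0.npz');im=z['im'];d=z['d'];c=ctrl.get_calibration(n);W=world(c,d)
    k=lambda lo,hi,z,mn,nm,zr=None:[print(n,nm,rect(c,b,z),b.sum(),'medz',round(float(np.median(W[b][:,2])),1),'px',np.round(np.argwhere(b).mean(0)[::-1])) for b in blobs(mask(im,lo,hi)&(255 if zr is None else ((W[...,2]>zr[0])&(W[...,2]<zr[1])).astype('uint8')*255),mn)]
    k((5,180,140),(14,255,255),49,60,'orange')
    k((104,150,60),(118,255,255),3,250,'pad')
    k((98,150,150),(108,255,255),43,40,'tblue'); k((24,150,150),(30,255,255),43,40,'tyel')
    k((50,150,60),(80,255,255),43,20,'green')
    k((0,0,150),(60,90,255),72,10,'chips',(60,76))
    m=(mask(im,(0,120,60),(180,255,255))>0)&(W[...,2]>56)&(W[...,2]<72)
    if n=='top':
        for b in blobs(m.astype('uint8')*255,800): print('deck',rect(c,b,64),b.sum())
    s=cv2.resize(im[160:300,160:560] if n=='top' else im[160:380,220:420],None,fx=2 if n=='top' else 2.7,fy=2 if n=='top' else 2.7,interpolation=cv2.INTER_CUBIC); save(n+'crop.png',s)
E
```

```text
top orange [ 520.6 -421.3   68.7   13.3    0.9] 79 medz 39.6 px [508. 253.]
top pad [ 527.9 -436.   163.5   92.3    2.3] 1664 medz 3.1 px [507. 249.]
top tblue [ 527.  -420.1  151.4   83.6    2. ] 1261 medz 3.2 px [507. 247.]
top tblue [526.4 310.4  40.1  14.5 -85.5] 112 medz 43.0 px [191. 256.]
top tyel [526.  247.7  40.3  15.6 -86.4] 120 medz 43.0 px [218. 256.]
top green [500.3 451.   83.4  70.4 -60.6] 837 medz 39.5 px [130. 268.]
top green [527.9 185.1  34.9  11.6  88.8] 83 medz 42.7 px [244. 254.]
top green [354.7   6.   40.2  16.5 -84. ] 130 medz 7.8 px [323. 329.]
top chips [649.4 -15.1  11.3   4.8  43.5] 11 medz 60.8 px [330. 198.]
top chips [575.8 -26.9 155.4  55.3  -7.1] 492 medz 61.4 px [339. 231.]
top chips [614.  -11.5  14.9  14.2 -15.4] 22 medz 60.9 px [328. 215.]
top chips [ 596.1 -163.6   16.1   15.9  -46.4] 52 medz 71.5 px [397. 221.]
top chips [ 571.1 -322.7   45.1    3.6   -7.6] 25 medz 62.8 px [468. 230.]
top chips [558.  -86.8  17.7  16.4  70.2] 58 medz 70.7 px [363. 238.]
top chips [ 545.  -283.8   13.7   13.4   -2.3] 46 medz 70.9 px [451. 242.]
top chips [ 542.
[... 1496 characters left out ...]
5   21.1   12.7  -74. ] 20 medz 71.6 px [350. 192.]
side chips [ 539.1 -197.    19.6   12.2  -73.5] 22 medz 69.7 px [344. 208.]
side chips [ 592.5 -160.4   20.    15.5  -39.2] 23 medz 70.7 px [324. 212.]
side chips [555.3 -82.2  22.   14.5 -72.1] 28 medz 70.8 px [327. 230.]
side chips [618.1 -18.4  74.   33.6 -75.4] 62 medz 61.6 px [300. 239.]
side chips [639.3 -24.4  34.1  13.  -75.1] 16 medz 61.4 px [294. 237.]
side chips [514.2 -16.3  43.7  41.6   0.9] 46 medz 61.7 px [333. 247.]
side chips [516.2  11.2  31.7  10.1 -78.4] 17 medz 61.2 px [331. 255.]
side chips [503.7  -4.5  16.9   9.6 -63.4] 10 medz 61.6 px [337. 252.]
side chips [504.7   8.9  16.1  16.  -42. ] 13 medz 60.9 px [335. 256.]
```

View pics/topcrop.png

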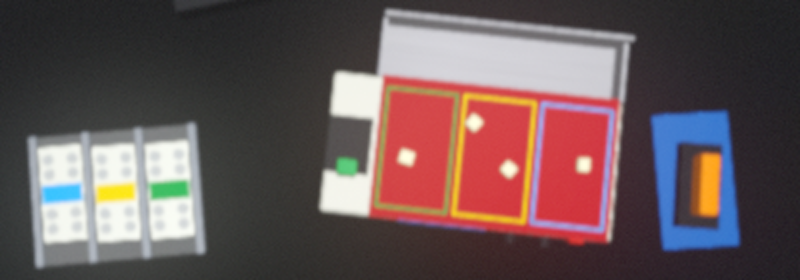

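View pics/sidecrop.png

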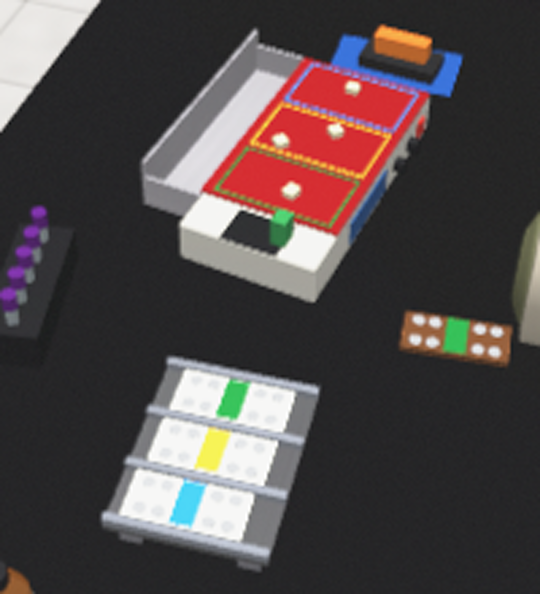

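The side view agrees on the layout. In the crops the bays, from the slide side, are green (olive), yellow and blue (violet). All three tiles and four chips are present. Next I refine the scraper and rotator positions.

Run:
```python
from h import *
z=np.load('top0.npz');im=z['im'];d=z['d'];c=ctrl.get_calibration('top');W=world(c,d)
m=mask(im,(4,120,80),(25,255,255)); m[:,:490]=0;m[:,535:]=0; m[:200]=0
for b in blobs(m,20):
    print('orange all',b.sum(),rect(c,b,49)); t=b&(W[...,2]>44); print('top',t.sum(),rect(c,t,49), W[t].mean(0).round(1))
k=(W[...,2]>16)&(W[...,2]<28); k[:,:490]=0;k[:,530:]=0;k[:210]=0;k[290:]=0
print('foot',rect(c,k,21),W[k].mean(0))
print('knob'); m=mask(im,(50,120,50),(85,255,255)); m[:,:325]=0;m[:,345:]=0;m[250+5:]=0;m[:225]=0
print(rect(c,m>0,95),np.median(W[m>0],0), np.argwhere(m>0).mean(0))
# per-outline rects
H=cv2.cvtColor(im,cv2.COLOR_RGB2HSV)
o=mask(im,(18,120,120),(32,255,255)); o[:,:380]=0;o[:,440:]=0
for b in blobs(o,60): print('yellow',rect(c,b,64))
o=mask(im,(115,40,90),(150,255,255)); o[:,:420]=0;o[:,475:]=0; o[276:]=0;o[:205]=0
for b in blobs(o,60): print('violet',rect(c,b,64))
```

```text
orange all 442 [ 521.  -428.3   74.6   31.1   -6.4]
top 295 [ 522.6 -432.6   68.8   22.7   -2.9] [ 521.9 -428.3   59.6]
foot [ 522.1 -432.5  100.    49.9   -5.2] [ 520.91810344 -427.05449694   21.0762293 ]
knob
[548.  -19.1  17.6  15.4  88.7] [547.17799872 -19.17011823  94.73179248] [242.54098361 332.93442623]
yellow [ 555.1 -186.4  139.9   84.5   -7.5]
violet [ 543.6 -273.8  139.7   83.8   -7.5]
```

>>> {"name": "apply_moves", "arguments": {"moves": [{"tx": 3.8, "ty": 1, "tz": -0.5, "turn": -0.033}, {"tx": 3.8, "ty": 1, "tz": -0.5, "turn": -0.033}, {"tx": 3.8, "ty": 1, "tz": -0.5, "turn": -0.033}, {"tx": 3.8, "ty": 1, "tz": -0.5, "turn": -0.033}, {"tx": 3.8, "ty": 1, "tz": -0.5, "turn": -0.033}, {"tx": 3.8, "ty": 1, "tz": -0.5, "turn": -0.033}, {"tx": 3.8, "ty": 1, "tz": -0.5, "turn": -0.033}, {"tx": 3.8, "ty": 1, "tz": -0.5, "turn": -0.033}, {"tx": 3.8, "ty": 1, "tz": -0.5, "turn": -0.033}, {"tx": 3.8, "ty": 1, "tz": -0.5, "turn": -0.033}, {}, {}], "grip": 0}}

```text
schema error: expected keys tx, ty, tz, turn
```

```bash
cat >> h.py <<'E'
from scipy.spatial.transform import Rotation as Ro
def wray(s,c,uv):
    # fisheye pixel(s) -> world origin, rays
    uv=np.atleast_2d(np.asarray(uv,float)); K=c['mtx']; q=(uv-K[:2,2])/[K[0,0],K[1,1]]
    th=np.linalg.norm(q,axis=1); k=np.where(th>1e-9,np.sin(th)/np.maximum(th,1e-9),1)
    r=np.c_[q*k[:,None],np.cos(th)]; T=c['tool_from_camera']; R=Ro.from_euler('xyz',s['ee_rot'],degrees=True).as_matrix()
    return R@T[:3,3]+np.array(s['eef_pos']), r@T[:3,:3].T@R.T
def wplane(s,c,uv,z):
    o,r=wray(s,c,uv); return o+r*((z-o[2])/r[:,2])[:,None]
def wrect(s,c,b,z):
    ct=max(cv2.findContours(b.astype('uint8'),0,1)[0],key=cv2.contourArea)[:,0]
    (x,y),(w,h),a=cv2.minAreaRect(wplane(s,c,ct,z)[:,:2].astype(np.float32))
    if w<h: w,h,a=h,w,a+90
    return np.round([x,y,w,h,(a+90)%180-90],1)
E
python3 - <<'E'
from h import *
s,im,d,c=grab('wrist'); save('w1.png',im); print(s['eef_pos'],s['ee_rot'],s['contact_force'],s['clock'])
m=mask(im,(4,120,80),(25,255,255))
for b in blobs(m,300): print(b.sum(),wrect(s,c,b,49),np.argwhere(b).mean(0))
s,im,d,c=grab('top'); k=(world(c,d)[...,2]>44); 
m=mask(im,(104,150,60),(118,255,255))
E
```

```text
[ 140.74510666 -531.55207861  302.29695924] [-1.79986427e+02  5.84995125e-02 -7.51720671e+01] [-0.99077512 -1.12781263  0.49667647] 0.15
674 [ -73.3 -322.6   96.1   38.9   -2.8] [340.09198813 101.05192878]
731 [  57.5 -817.7   95.7   38.6   33.8] [340.38166895 531.61969904]
1552 [ -25.4 -778.9  476.9   15.6  -75.2] [395.17203608 472.64690722]
```

View pics/w1.png

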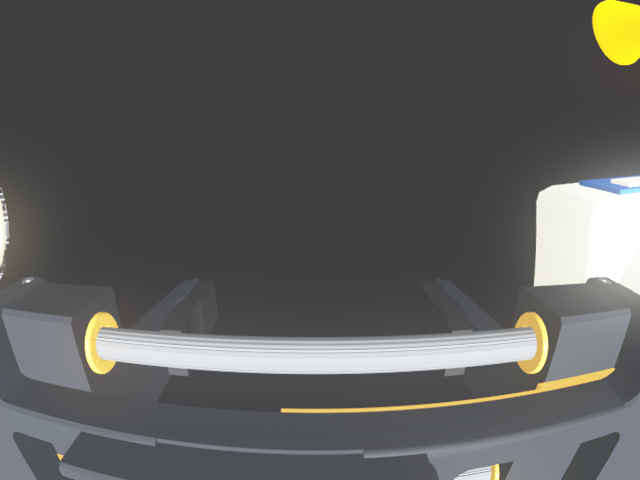

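The move was refused because every row needs all four keys, so the wrist picture shows only the gripper parts (bottom half) and bare bench. I resend it.

>>> {"name": "apply_moves", "arguments": {"moves": [{"tx": 3.8, "ty": 1, "tz": -0.5, "turn": -0.033}, {"tx": 3.8, "ty": 1, "tz": -0.5, "turn": -0.033}, {"tx": 3.8, "ty": 1, "tz": -0.5, "turn": -0.033}, {"tx": 3.8, "ty": 1, "tz": -0.5, "turn": -0.033}, {"tx": 3.8, "ty": 1, "tz": -0.5, "turn": -0.033}, {"tx": 3.8, "ty": 1, "tz": -0.5, "turn": -0.033}, {"tx": 3.8, "ty": 1, "tz": -0.5, "turn": -0.033}, {"tx": 3.8, "ty": 1, "tz": -0.5, "turn": -0.033}, {"tx": 3.8, "ty": 1, "tz": -0.5, "turn": -0.033}, {"tx": 3.8, "ty": 1, "tz": -0.5, "turn": -0.033}, {"tx": 0, "ty": 0, "tz": 0, "turn": 0}], "grip": 0}}

```text
clock: 1.17
eef_pos: [525.9, -428.5, 250.6]
ee_rot: [180.0, 0.1, -93.9]
contact_force: [0.6, 0.1, -0.4]
width: 1.003
```

Run:
```python
from h import *
s,im,d,c=grab('wrist'); save('w2.png',im); print(s['eef_pos'],s['ee_rot'],s['contact_force'],s['clock'])
m=mask(im,(4,120,80),(25,255,255)); m[330:]=0
for b in blobs(m,300): print(b.sum(),wrect(s,c,b,49),np.argwhere(b).mean(0))
m=mask(im,(100,120,40),(125,255,255)); m[330:]=0
for b in blobs(m,900): print('blue',b.sum(),wrect(s,c,b,3),np.argwhere(b).mean(0))
```

```text
[ 525.88562068 -428.53964985  250.55030145] [ 1.79992171e+02  1.36154981e-01 -9.38596061e+01] [ 0.56979043  0.13984911 -0.44145875] 1.1667
486 [ 557.9 -170.3  136.1   90.2   -7.6] [190.66255144  61.48971193]
2504 [ 521.3 -432.4   72.1   22.7   -5.6] [230.83466454 322.50239617]
573 [ 490.7 -763.4   69.7   22.1   12.9] [240.2408377  634.21989529]
373 [ 448.2 -209.    39.8   18.   -83.4] [321.13136729 101.31635389]
373 [ 419.8 -632.9   40.    17.9   75.7] [321.15817694 530.65951743]
blue 10816 [ 527.5 -433.8  161.1   91.4    2. ] [199.55676775 322.68481879]
```

View pics/w2.png

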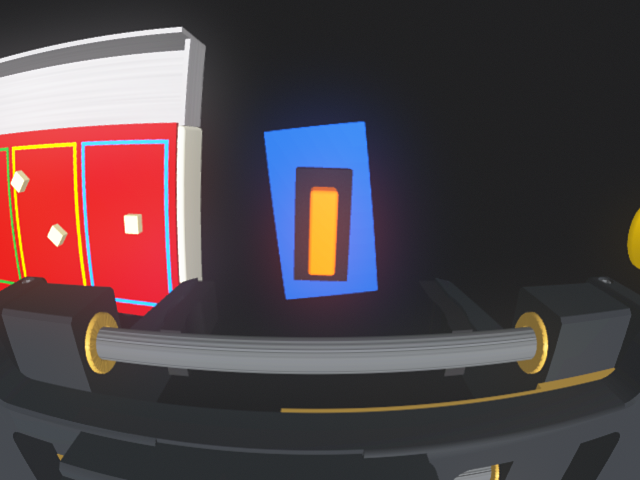

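The wrist view shows the scraper at (322,231) on the blue pad, measured at (521.5, -432.4), yaw -5.6. The deck and chips are at its left. I descend and grip.

>>> {"name": "apply_moves", "arguments": {"moves": [{"tx": -0.4, "ty": -0.4, "tz": -3, "turn": -0.03}, {"tx": 0, "ty": 0, "tz": -3.5, "turn": 0}, {"tx": 0, "ty": 0, "tz": -3.5, "turn": 0}, {"tx": 0, "ty": 0, "tz": -3, "turn": 0}, {"tx": 0, "ty": 0, "tz": -2, "turn": 0}, {"tx": 0, "ty": 0, "tz": -1.2, "turn": 0}, {"tx": 0, "ty": 0, "tz": 0, "turn": 0}, {"tx": 0, "ty": 0, "tz": 0, "turn": 0}]}}

```text
clock: 1.88
eef_pos: [516.5, -436.3, 91.5]
ee_rot: [-180.0, -0.0, -95.8]
contact_force: [0.3, 0.9, -0.0]
width: 1.001
```

>>> {"name": "apply_moves", "arguments": {"moves": [{"tx": 0, "ty": 0, "tz": 0, "turn": 0}, {"tx": 0, "ty": 0, "tz": 0, "turn": 0}, {"tx": 0, "ty": 0, "tz": 0, "turn": 0}, {"tx": 0, "ty": 0, "tz": 0, "turn": 0}, {"tx": 0, "ty": 0, "tz": 0, "turn": 0}, {"tx": 0, "ty": 0, "tz": 0, "turn": 0}, {"tx": 0, "ty": 0, "tz": 0, "turn": 0}, {"tx": 0, "ty": 0, "tz": 0, "turn": 0}], "grip": 1}}

```text
clock: 2.55
eef_pos: [516.8, -435.7, 90.7]
ee_rot: [180.0, 0.0, -95.8]
contact_force: [0.6, -0.8, 0.0]
width: 0.423
```

>>> {"name": "apply_moves", "arguments": {"moves": [{"tx": 0, "ty": 0, "tz": 0, "turn": 0}, {"tx": 0, "ty": 0, "tz": 0, "turn": 0}, {"tx": 0, "ty": 0, "tz": 0, "turn": 0}, {"tx": 0, "ty": 0, "tz": 0, "turn": 0}, {"tx": 0, "ty": 0, "tz": 0, "turn": 0}, {"tx": 0, "ty": 0, "tz": 0, "turn": 0}]}}

```text
clock: 3.05
eef_pos: [516.8, -435.6, 90.7]
ee_rot: [180.0, 0.0, -95.8]
contact_force: [0.2, 0.6, 0.6]
width: 0.247
```

>>> {"name": "apply_moves", "arguments": {"moves": [{"tx": 0, "ty": 0, "tz": 2, "turn": 0}, {"tx": 0, "ty": 0, "tz": 3, "turn": 0}, {"tx": 0, "ty": 0, "tz": 3, "turn": 0}, {"tx": 0, "ty": 0, "tz": 3, "turn": 0}, {"tx": 0, "ty": 0, "tz": 3, "turn": 0}, {"tx": 0, "ty": 0, "tz": 0, "turn": 0}, {"tx": 0, "ty": 0, "tz": 0, "turn": 0}, {"tx": 0, "ty": 0, "tz": 0, "turn": 0}]}}

```text
clock: 3.72
eef_pos: [516.4, -435.4, 229.4]
ee_rot: [179.9, 0.1, -95.8]
contact_force: [0.5, -0.0, -1.7]
width: 0.25
```

Gripped and lifted. I turn it 88° and move over the near side of the deck's blue end.

>>> {"name": "apply_moves", "arguments": {"moves": [{"tx": -0.2, "ty": 1.16, "tz": 0, "turn": 0.11}, {"tx": -0.2, "ty": 1.16, "tz": 0, "turn": 0.11}, {"tx": -0.2, "ty": 1.16, "tz": 0, "turn": 0.11}, {"tx": -0.2, "ty": 1.16, "tz": 0, "turn": 0.11}, {"tx": -0.2, "ty": 1.16, "tz": 0, "turn": 0.11}, {"tx": -0.2, "ty": 1.16, "tz": 0, "turn": 0.11}, {"tx": -0.2, "ty": 1.16, "tz": 0, "turn": 0.11}, {"tx": -0.2, "ty": 1.16, "tz": 0, "turn": 0.11}, {"tx": -0.2, "ty": 1.16, "tz": 0, "turn": 0.11}, {"tx": -0.2, "ty": 1.16, "tz": 0, "turn": 0.11}, {"tx": -0.2, "ty": 1.16, "tz": 0, "turn": 0.11}, {"tx": -0.2, "ty": 1.16, "tz": 0, "turn": 0.11}, {"tx": -0.2, "ty": 1.16, "tz": 0, "turn": 0.11}, {"tx": -0.2, "ty": 1.16, "tz": 0, "turn": 0.11}, {"tx": 0, "ty": 0, "tz": -2, "turn": 0}, {"tx": 0, "ty": 0, "tz": -2, "turn": 0}, {"tx": 0, "ty": 0, "tz": -1, "turn": 0}, {"tx": 0, "ty": 0, "tz": 0, "turn": 0}, {"tx": 0, "ty": 0, "tz": 0, "turn": 0}, {"tx": 0, "ty": 0, "tz": 0, "turn": 0}]}}

```text
clock: 5.38
eef_pos: [489.0, -273.6, 181.2]
ee_rot: [180.0, -0.0, -7.6]
contact_force: [-0.1, 0.0, -0.5]
width: 0.248
```

Run:
```python
from h import *
s,im,d,c=grab('side'); a=im[140:300,220:480]; a=cv2.resize(a,None,fx=3,fy=3,interpolation=cv2.INTER_CUBIC); save('s3.png',a); print(s['eef_pos'],s['ee_rot'],s['qpos'])
s,im,d,c=grab('wrist'); save('w3.png',im)
```

```text
[ 488.96047496 -273.57117348  181.22889491] [ 1.79979032e+02 -3.08100051e-02 -7.57330139e+00] [-4.13322601e+01  2.94364047e+01  8.32961377e+01 -3.37212188e-04
  6.72301910e+01 -3.37588227e+01]
```

View pics/s3.png

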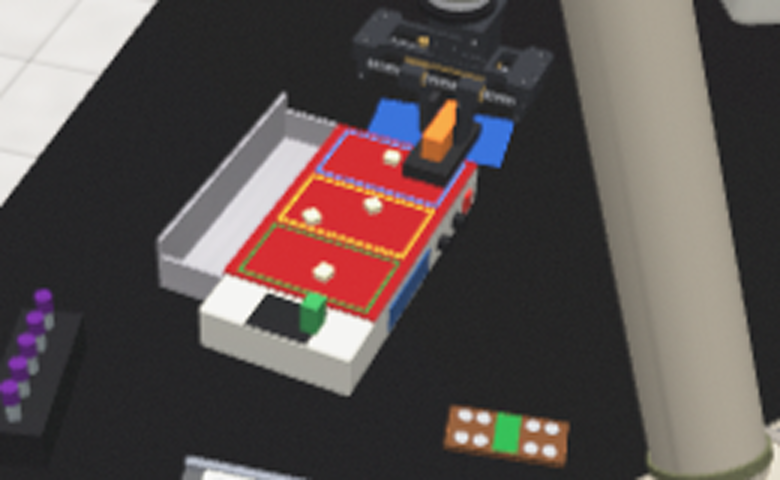

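The side view shows the scraper held level, long face towards the trough, with the chip ahead of it at (391,157). I lower it to 3 mm above the deck and push.

>>> {"name": "apply_moves", "arguments": {"moves": [{"tx": 0, "ty": 0, "tz": -1.3, "turn": 0}, {"tx": 0, "ty": 0, "tz": -1.3, "turn": 0}, {"tx": 0, "ty": 0, "tz": 0, "turn": 0}, {"tx": 1, "ty": -0.13, "tz": 0, "turn": 0}, {"tx": 1, "ty": -0.13, "tz": 0, "turn": 0}, {"tx": 1, "ty": -0.13, "tz": 0, "turn": 0}, {"tx": 1, "ty": -0.13, "tz": 0, "turn": 0}, {"tx": 1, "ty": -0.13, "tz": 0, "turn": 0}, {"tx": 1, "ty": -0.13, "tz": 0, "turn": 0}, {"tx": 1, "ty": -0.13, "tz": 0, "turn": 0}, {"tx": 1, "ty": -0.13, "tz": 0, "turn": 0}, {"tx": 1, "ty": -0.13, "tz": 0, "turn": 0}, {"tx": 1, "ty": -0.13, "tz": 0, "turn": 0}, {"tx": 1, "ty": -0.13, "tz": 0, "turn": 0}, {"tx": 1, "ty": -0.13, "tz": 0, "turn": 0}, {"tx": 0, "ty": 0, "tz": 0, "turn": 0}, {"tx": 0, "ty": 0, "tz": 0, "turn": 0}, {"tx": 0, "ty": 0, "tz": 0, "turn": 0}]}}

```text
clock: 6.98
eef_pos: [608.4, -288.8, 155.2]
ee_rot: [180.0, 0.0, -7.6]
contact_force: [-0.3, -0.4, -2.1]
width: 0.244
```

Run:
```python
from h import *
s,im,d,c=grab('side'); a=im[140:300,220:480]; a=cv2.resize(a,None,fx=3,fy=3,interpolation=cv2.INTER_CUBIC); save('s4.png',a); print(s['eef_pos'],s['contact_force'])
```

```text
[ 608.35544946 -288.81303717  155.17419029] [-0.2696423  -0.37357185 -2.08105379]
```

View pics/s4.png

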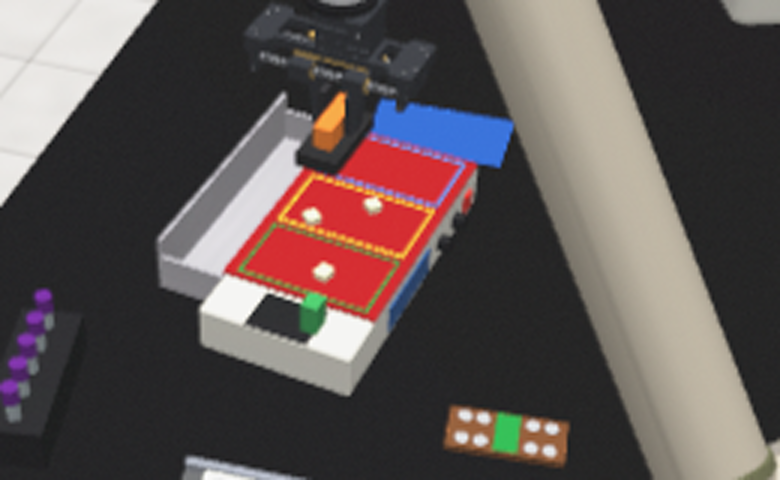

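The blue end is clear. Next is the middle pass.

>>> {"name": "apply_moves", "arguments": {"moves": [{"tx": 0, "ty": 0, "tz": 4, "turn": 0}, {"tx": -2.65, "ty": 2.75, "tz": 0, "turn": 0}, {"tx": -2.65, "ty": 2.75, "tz": 0, "turn": 0}, {"tx": -2.65, "ty": 2.75, "tz": 0, "turn": 0}, {"tx": -2.65, "ty": 2.75, "tz": 0, "turn": 0}, {"tx": 0, "ty": 0, "tz": 0, "turn": 0}, {"tx": 0, "ty": 0, "tz": 0, "turn": 0}, {"tx": 0, "ty": 0, "tz": -2, "turn": 0}, {"tx": 0, "ty": 0, "tz": -2, "turn": 0}, {"tx": 0, "ty": 0, "tz": 0, "turn": 0}, {"tx": 0, "ty": 0, "tz": 0, "turn": 0}]}}

```text
clock: 7.95
eef_pos: [503.2, -179.7, 154.7]
ee_rot: [-180.0, 0.0, -7.6]
contact_force: [-0.2, -0.6, -0.9]
width: 0.246
```

>>> {"name": "apply_moves", "arguments": {"moves": [{"tx": 1, "ty": -0.13, "tz": 0, "turn": 0}, {"tx": 1, "ty": -0.13, "tz": 0, "turn": 0}, {"tx": 1, "ty": -0.13, "tz": 0, "turn": 0}, {"tx": 1, "ty": -0.13, "tz": 0, "turn": 0}, {"tx": 1, "ty": -0.13, "tz": 0, "turn": 0}, {"tx": 1, "ty": -0.13, "tz": 0, "turn": 0}, {"tx": 1, "ty": -0.13, "tz": 0, "turn": 0}, {"tx": 1, "ty": -0.13, "tz": 0, "turn": 0}, {"tx": 1, "ty": -0.13, "tz": 0, "turn": 0}, {"tx": 1, "ty": -0.13, "tz": 0, "turn": 0}, {"tx": 1, "ty": -0.13, "tz": 0, "turn": 0}, {"tx": 1, "ty": -0.13, "tz": 0, "turn": 0}, {"tx": 0, "ty": 0, "tz": 0, "turn": 0}, {"tx": 0, "ty": 0, "tz": 0, "turn": 0}, {"tx": 0, "ty": 0, "tz": 0, "turn": 0}]}}

```text
clock: 9.2
eef_pos: [622.5, -194.6, 155.3]
ee_rot: [180.0, -0.0, -7.6]
contact_force: [0.2, 0.2, -1.3]
width: 0.247
```

>>> {"name": "apply_moves", "arguments": {"moves": [{"tx": 0, "ty": 0, "tz": 4, "turn": 0}, {"tx": -2.75, "ty": 2.35, "tz": 0, "turn": 0}, {"tx": -2.75, "ty": 2.35, "tz": 0, "turn": 0}, {"tx": -2.75, "ty": 2.35, "tz": 0, "turn": 0}, {"tx": -2.75, "ty": 2.35, "tz": 0, "turn": 0}, {"tx": 0, "ty": 0, "tz": 0, "turn": 0}, {"tx": 0, "ty": 0, "tz": 0, "turn": 0}, {"tx": 0, "ty": 0, "tz": -2, "turn": 0}, {"tx": 0, "ty": 0, "tz": -2, "turn": 0}, {"tx": 0, "ty": 0, "tz": 0, "turn": 0}, {"tx": 0, "ty": 0, "tz": 0, "turn": 0}]}}

```text
clock: 10.12
eef_pos: [513.2, -101.1, 154.7]
ee_rot: [-180.0, 0.0, -7.6]
contact_force: [-0.9, -0.4, -1.4]
width: 0.243
```

>>> {"name": "apply_moves", "arguments": {"moves": [{"tx": 1, "ty": -0.13, "tz": 0, "turn": 0}, {"tx": 1, "ty": -0.13, "tz": 0, "turn": 0}, {"tx": 1, "ty": -0.13, "tz": 0, "turn": 0}, {"tx": 1, "ty": -0.13, "tz": 0, "turn": 0}, {"tx": 1, "ty": -0.13, "tz": 0, "turn": 0}, {"tx": 1, "ty": -0.13, "tz": 0, "turn": 0}, {"tx": 1, "ty": -0.13, "tz": 0, "turn": 0}, {"tx": 1, "ty": -0.13, "tz": 0, "turn": 0}, {"tx": 1, "ty": -0.13, "tz": 0, "turn": 0}, {"tx": 1, "ty": -0.13, "tz": 0, "turn": 0}, {"tx": 1, "ty": -0.13, "tz": 0, "turn": 0}, {"tx": 1, "ty": -0.13, "tz": 0, "turn": 0}, {"tx": 0, "ty": 0, "tz": 0, "turn": 0}, {"tx": 0, "ty": 0, "tz": 0, "turn": 0}, {"tx": 0, "ty": 0, "tz": 8, "turn": 0}, {"tx": 0, "ty": 0, "tz": 0, "turn": 0}, {"tx": -3, "ty": -1, "tz": 0, "turn": 0}, {"tx": -3, "ty": -1, "tz": 0, "turn": 0}, {"tx": -3, "ty": -1, "tz": 0, "turn": 0}]}}

```text
clock: 11.7
eef_pos: [541.2, -146.0, 196.9]
ee_rot: [180.0, -0.0, -7.5]
contact_force: [-0.2, -0.9, -0.9]
width: 0.248
```

Run:
```python
from h import *
s,im,d,c=grab('side'); A=im[140:300,220:480]; print(s['eef_pos'],s['contact_force'])
s,im,d,c=grab('top'); B=im[150:300,310:490]
A=cv2.resize(A,(468,288),interpolation=2); B=cv2.resize(B,(346,288),interpolation=2)
a=np.hstack([A,B])[:,:800]; save('s5.png',a)
```

```text
[ 541.16828317 -146.04757354  196.9321943 ] [-0.22886423 -0.85305305 -0.94654924]
```

View pics/s5.png

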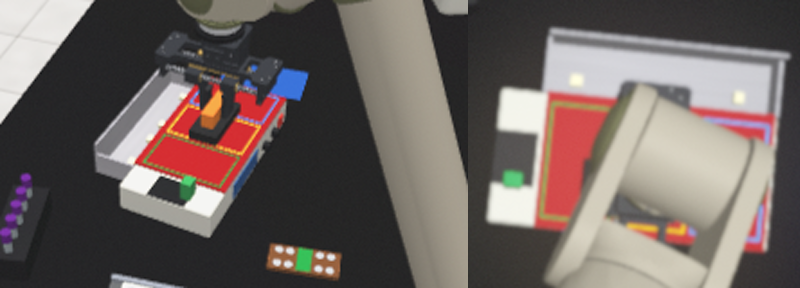

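Four deck zones look clear, and chips show in the trough at (150,137), (163,122) and (182,95) in the left half and (576,79), (739,97) in the right half. I put the scraper back.

>>> {"name": "apply_moves", "arguments": {"moves": [{"tx": -0.14, "ty": -2.06, "tz": 0, "turn": -0.1}, {"tx": -0.14, "ty": -2.06, "tz": 0, "turn": -0.1}, {"tx": -0.14, "ty": -2.06, "tz": 0, "turn": -0.1}, {"tx": -0.14, "ty": -2.06, "tz": 0, "turn": -0.1}, {"tx": -0.14, "ty": -2.06, "tz": 0, "turn": -0.1}, {"tx": -0.14, "ty": -2.06, "tz": 0, "turn": -0.1}, {"tx": -0.14, "ty": -2.06, "tz": 0, "turn": -0.1}, {"tx": -0.14, "ty": -2.06, "tz": 0, "turn": -0.1}, {"tx": -0.14, "ty": -2.06, "tz": 0, "turn": -0.1}, {"tx": -0.14, "ty": -2.06, "tz": 0, "turn": -0.1}, {"tx": -0.14, "ty": -2.06, "tz": 0, "turn": -0.1}, {"tx": -0.14, "ty": -2.06, "tz": 0, "turn": -0.1}, {"tx": -0.14, "ty": -2.06, "tz": 0, "turn": -0.1}, {"tx": -0.14, "ty": -2.06, "tz": 0, "turn": -0.1}, {"tx": 0, "ty": 0, "tz": -3, "turn": 0}, {"tx": 0, "ty": 0, "tz": -3, "turn": 0}, {"tx": 0, "ty": 0, "tz": -3, "turn": 0}, {"tx": 0, "ty": 0, "tz": 0, "turn": 0}, {"tx": 0, "ty": 0, "tz": 0, "turn": 0}, {"tx": 0, "ty": 0, "tz": 0, "turn": 0}]}}

```text
clock: 13.47
eef_pos: [523.9, -435.0, 108.7]
ee_rot: [-179.9, -0.1, -87.8]
contact_force: [0.5, -0.1, -0.9]
width: 0.247
```

>>> {"name": "apply_moves", "arguments": {"moves": [{"tx": 0, "ty": 0, "tz": -0.6, "turn": 0}, {"tx": 0, "ty": 0, "tz": -0.4, "turn": 0}, {"tx": 0, "ty": 0, "tz": -0.3, "turn": 0}, {"tx": 0, "ty": 0, "tz": -0.2, "turn": 0}, {"tx": 0, "ty": 0, "tz": 0, "turn": 0}, {"tx": 0, "ty": 0, "tz": 0, "turn": 0}]}}

```text
clock: 13.97
eef_pos: [523.2, -434.5, 91.5]
ee_rot: [-180.0, 0.0, -87.8]
contact_force: [-0.3, 0.3, -2.0]
width: 0.248
```

>>> {"name": "apply_moves", "arguments": {"moves": [{"tx": 0, "ty": 0, "tz": -0.1, "turn": 0}, {"tx": 0, "ty": 0, "tz": 0, "turn": 0}]}}

```text
clock: 14.13
eef_pos: [523.3, -434.6, 90.7]
ee_rot: [-180.0, -0.0, -87.8]
contact_force: [0.7, 0.6, -0.4]
width: 0.249
```

>>> {"name": "apply_moves", "arguments": {"moves": [{"tx": 0, "ty": 0, "tz": 0, "turn": 0}, {"tx": 0, "ty": 0, "tz": 0, "turn": 0}, {"tx": 0, "ty": 0, "tz": 0, "turn": 0}, {"tx": 0, "ty": 0, "tz": 0, "turn": 0}, {"tx": 0, "ty": 0, "tz": 0, "turn": 0}, {"tx": 0, "ty": 0, "tz": 0, "turn": 0}, {"tx": 0, "ty": 0, "tz": 2, "turn": 0}, {"tx": 0, "ty": 0, "tz": 4, "turn": 0}, {"tx": 0, "ty": 0, "tz": 4, "turn": 0}, {"tx": 0, "ty": 0, "tz": 4, "turn": 0}, {"tx": 0, "ty": 0, "tz": 4, "turn": 0}, {"tx": 0, "ty": 0, "tz": 0, "turn": 0}, {"tx": 0, "ty": 0, "tz": 0, "turn": 0}, {"tx": 0, "ty": 0, "tz": 0, "turn": 0}], "grip": 0.2}}

```text
clock: 15.3
eef_pos: [522.9, -434.2, 269.3]
ee_rot: [179.9, 0.1, -87.8]
contact_force: [0.8, -0.1, -0.9]
width: 0.8
```

Run:
```python
from h import *
s,im,d,c=grab('wrist'); print(s['eef_pos'],s['ee_rot'],s['clock'],s['width'])
m=mask(im,(4,120,80),(25,255,255)); m[330:]=0
for b in blobs(m,900): print(b.sum(),wrect(s,c,b,49))
m=mask(im,(100,120,40),(125,255,255)); m[330:]=0
for b in blobs(m,3000): print('blue',b.sum(),wrect(s,c,b,3))
s,im,d,c=grab('top'); W=world(c,d); save('t6.png',im)
for nm,lo,hi in(('b',(98,150,150),(108,255,255)),('y',(24,150,150),(30,255,255)),('g',(50,150,60),(80,255,255))):
    m=mask(im,lo,hi); m[:,:170]=0; m[:,265:]=0
    for b in blobs(m,40): print(nm,rect(c,b,43))
# white tiles: V bright, inside lanes
m=((W[...,2]>38)&(W[...,2]<60)).astype('uint8')*255; m[:,:165]=0;m[:,270:]=0;m[:200]=0;m[310:]=0
for b in blobs(m,300): print('tray',b.sum(),rect(c,b,43))
wm=mask(im,(0,0,140),(180,60,255)); wm[:,:165]=0;wm[:,270:]=0;wm[:200]=0;wm[310:]=0
for b in blobs(wm,100): print('white',b.sum(),rect(c,b,43))
# chips in trough
T=np.array([555.3,-186.6]); a=np.deg2rad(-7.5); R=np.array([[np.cos(a),-np.sin(a)],[np.sin(a),np.cos(a)]])
m=mask(im,(20,20,200),(40,120,255)); m[:,:340]=0; m[:,480:]=0; m[:160]=0;m[285:]=0
for b in blobs(m,8):
    v,u=np.argwhere(b).mean(0); p=plane(c,u,v,32); print('chip',(R.T@(p[:2]-T)).round(1),b.sum(),round(float(np.median(W[b][:,2])),1),(u,v))
```

```text
[ 522.92009666 -434.21475966  269.34447012] [ 1.79938479e+02  7.78393792e-02 -8.77788387e+01] 15.3 0.8002390315676472
2233 [ 527.3 -434.3   70.8   22.     1.8]
1573 [ 486.  -787.7   92.7   58.7   21.8]
blue 9765 [ 527.6 -434.   160.4   91.4    2.1]
b [526.6 310.4  40.   14.7 -86. ]
y [526.  247.7  40.3  15.6 -86.4]
g [527.9 185.1  34.9  11.6  88.8]
tray 4117 [524.9 247.5 195.1 149.7 -86.1]
white 4032 [523.5 247.4 195.6 150.1 -86.2]
chip [103.1 100.6] 36 31.6 (np.float64(365.8333333333333), np.float64(191.5))
chip [101.2  34.3] 37 31.4 (np.float64(393.8918918918919), np.float64(195.2972972972973))
chip [102.  -10.8] 35 32.3 (np.float64(413.0857142857143), np.float64(197.02857142857144))
chip [103.1 -98.2] 32 30.9 (np.float64(450.34375), np.float64(200.53125))
```

View pics/t6.png

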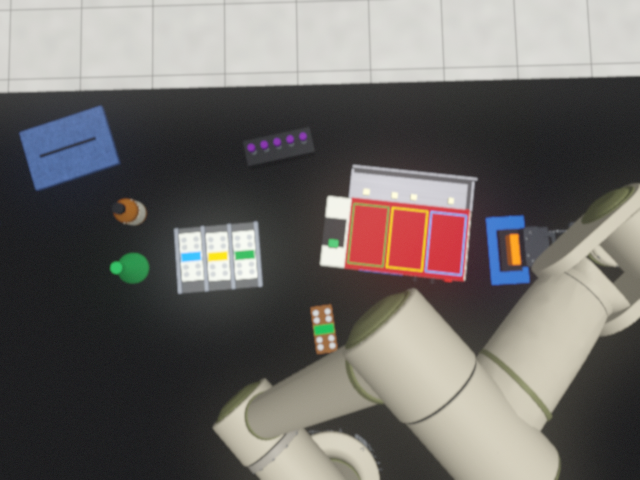

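All four chips lie in the trough (rotator x about 102, z about 31), and the scraper is centred on its pad within 1 mm. Tray centre is (524.5, 247.5), yaw 3.9. Next is the green tile, and I go behind its far end with the fingers shut.

>>> {"name": "apply_moves", "arguments": {"moves": [{"tx": 0.5, "ty": 3.9, "tz": -0.3, "turn": 0.03}, {"tx": 0.5, "ty": 3.9, "tz": -0.3, "turn": 0}, {"tx": 0.5, "ty": 3.9, "tz": -0.3, "turn": 0}, {"tx": 0.5, "ty": 3.9, "tz": -0.3, "turn": 0}, {"tx": 0.5, "ty": 3.9, "tz": -0.3, "turn": 0}, {"tx": 0.5, "ty": 3.9, "tz": -0.3, "turn": 0}, {"tx": 0.5, "ty": 3.9, "tz": -0.3, "turn": 0}, {"tx": 0.5, "ty": 3.9, "tz": -0.3, "turn": 0}, {"tx": 0.5, "ty": 3.9, "tz": -0.3, "turn": 0}, {"tx": 0.5, "ty": 3.9, "tz": -0.3, "turn": 0}, {"tx": 0.5, "ty": 3.9, "tz": -0.3, "turn": 0}, {"tx": 0.5, "ty": 3.9, "tz": -0.3, "turn": 0}, {"tx": 0.5, "ty": 3.9, "tz": -0.3, "turn": 0}, {"tx": 0.5, "ty": 3.9, "tz": -0.3, "turn": 0}, {"tx": 0.5, "ty": 3.9, "tz": -0.3, "turn": 0}, {"tx": 0.5, "ty": 3.9, "tz": -0.3, "turn": 0}, {"tx": 0, "ty": 0, "tz": 0, "turn": 0}, {"tx": 0, "ty": 0, "tz": 0, "turn": 0}, {"tx": 0, "ty": 0, "tz": 0, "turn": 0}, {"tx": 0, "ty": 0, "tz": 0, "turn": 0}], "grip": 1}}

```text
clock: 17.07
eef_pos: [603.2, 188.3, 221.9]
ee_rot: [179.9, -0.0, -86.1]
contact_force: [-0.7, -0.6, -0.0]
width: 0.003
```

Run:
```python
from h import *
s,im,d,c=grab('wrist'); save('w7.png',im); print(s['eef_pos'],s['ee_rot'],s['qpos'][5],s['clock'],s['width'])
for nm,lo,hi in(('b',(98,130,120),(108,255,255)),('y',(22,130,130),(32,255,255)),('g',(45,130,60),(85,255,255))):
    m=mask(im,lo,hi); m[320:]=0
    for b in blobs(m,150): print(nm,wrect(s,c,b,43),np.argwhere(b).mean(0).round())
```

```text
[603.15009371 188.335863   221.87812811] [ 1.79933382e+02 -1.55535385e-02 -8.61394385e+01] 92.76989181176951 17.0667 0.0026769974783580125
g [531.1 419.7  57.9  47.2  26.4] [294.  63.]
```

View pics/w7.png

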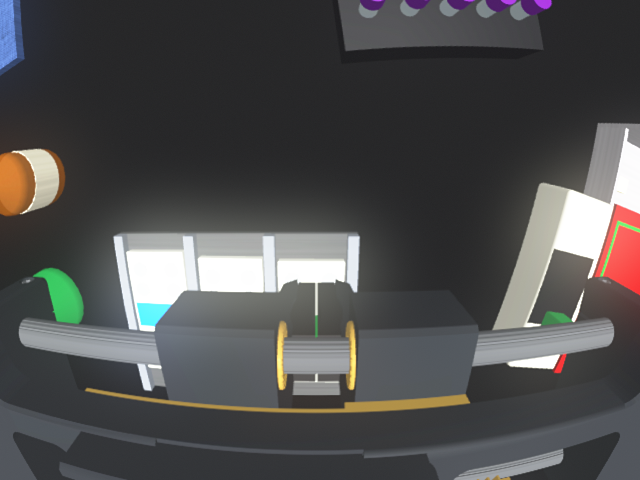

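The wrist view shows the shut fingers over the green lane (tile end at (312,262), ribs at columns 268 and 353). I lower into the lane behind the tile.

>>> {"name": "apply_moves", "arguments": {"moves": [{"tx": 0.1, "ty": 0.2, "tz": -3, "turn": 0}, {"tx": 0, "ty": 0, "tz": -3, "turn": 0}, {"tx": 0, "ty": 0, "tz": -3, "turn": 0}, {"tx": 0, "ty": 0, "tz": -2, "turn": 0}, {"tx": 0, "ty": 0, "tz": -1, "turn": 0}, {"tx": 0, "ty": 0, "tz": 0, "turn": 0}, {"tx": 0, "ty": 0, "tz": 0, "turn": 0}, {"tx": 0, "ty": 0, "tz": 0, "turn": 0}]}}

```text
clock: 17.78
eef_pos: [604.7, 191.0, 103.4]
ee_rot: [-179.9, 0.0, -86.1]
contact_force: [-0.1, 0.0, 0.8]
width: 0.005
```

>>> {"name": "apply_moves", "arguments": {"moves": [{"tx": -0.5, "ty": -0.034, "tz": 0, "turn": 0}, {"tx": -0.5, "ty": -0.034, "tz": 0, "turn": 0}, {"tx": -0.5, "ty": -0.034, "tz": 0, "turn": 0}, {"tx": -0.5, "ty": -0.034, "tz": 0, "turn": 0}, {"tx": -0.5, "ty": -0.034, "tz": 0, "turn": 0}, {"tx": -0.5, "ty": -0.034, "tz": 0, "turn": 0}, {"tx": -0.5, "ty": -0.034, "tz": 0, "turn": 0}, {"tx": -0.5, "ty": -0.034, "tz": 0, "turn": 0}, {"tx": -0.5, "ty": -0.034, "tz": 0, "turn": 0}, {"tx": -0.5, "ty": -0.034, "tz": 0, "turn": 0}, {"tx": -0.5, "ty": -0.034, "tz": 0, "turn": 0}, {"tx": -0.5, "ty": -0.034, "tz": 0, "turn": 0}, {"tx": -0.5, "ty": -0.034, "tz": 0, "turn": 0}, {"tx": -0.5, "ty": -0.034, "tz": 0, "turn": 0}, {"tx": 0, "ty": 0, "tz": 0, "turn": 0}, {"tx": 0, "ty": 0, "tz": 0, "turn": 0}, {"tx": 0, "ty": 0, "tz": 0, "turn": 0}]}}

```text
clock: 19.2
eef_pos: [534.2, 186.8, 102.4]
ee_rot: [180.0, -0.0, -86.1]
contact_force: [-0.1, -0.5, 0.3]
width: 0.003
```

```bash
cat > tiles.py <<'E'
from h import *
import sys
T0=np.array([524.5,247.5]); a=np.deg2rad(3.9); e=np.array([np.cos(a),np.sin(a)]); n=np.array([-e[1],e[0]])
for cam in('side','top'):
    s,im,d,c=grab(cam); save(cam+sys.argv[1]+'.png',im)
    if cam=='side': print(np.round(s['eef_pos'],1),np.round(s['contact_force'],1),s['clock'])
    for nm,lo,hi in(('b',(94,130,120),(108,255,255)),('y',(22,130,130),(32,255,255)),('g',(50,130,60),(80,255,255))):
        m=mask(im,lo,hi)
        for b in blobs(m,25):
            v,u=np.argwhere(b).mean(0); p=plane(c,u,v,43)[:2]
            if abs((p-T0)@n)<100 and -160<(p-T0)@e<120: print(cam,nm,rect(c,b,43),'tray xy',np.round([(p-T0)@e,(p-T0)@n],1))
E
python3 tiles.py 8
```

```text
[534.2 186.8 102.4] [-0.1 -0.5  0.3] 19.2
side b [525.9 310.8  42.4  19.3 -85. ] tray xy [ 5.6 63.5]
side y [525.3 246.7  45.1  19.6 -85.9] tray xy [ 0.8 -0.7]
side g [466.7 182.2  41.6  19.5 -86.7] tray xy [-62.2 -60.9]
```

Green now overhangs by about 42 mm, with its centre at tray x -62. I go over to the overhang with the jaws open.

>>> {"name": "apply_moves", "arguments": {"moves": [{"tx": 0, "ty": 0, "tz": 3, "turn": 0}, {"tx": 0, "ty": 0, "tz": 3, "turn": 0}, {"tx": -3.2, "ty": -0.2, "tz": 0, "turn": 0}, {"tx": -3.2, "ty": -0.2, "tz": 0, "turn": 0}, {"tx": -3.3, "ty": -0.2, "tz": 0, "turn": 0}, {"tx": 0, "ty": 0, "tz": 0, "turn": 0}, {"tx": 0, "ty": 0, "tz": 0, "turn": 0}, {"tx": 0, "ty": 0, "tz": 0, "turn": 0}, {"tx": 0, "ty": 0, "tz": 0, "turn": 0}], "grip": 0.15}}

```text
clock: 20.05
eef_pos: [438.4, 180.8, 162.5]
ee_rot: [-179.9, 0.0, -86.1]
contact_force: [-0.4, -0.2, -0.1]
width: 0.665
```

Run:
```python
from h import *
s,im,d,c=grab('wrist'); save('w9.png',im); print(np.round(s['eef_pos'],1),s['ee_rot'],s['width'])
m=mask(im,(45,130,60),(85,255,255)); m[320:]=0
for b in blobs(m,150): print(wrect(s,c,b,43),np.argwhere(b).mean(0).round())
```

```text
[438.4 180.8 162.5] [-1.79928784e+02  6.55182102e-03 -8.60731559e+01] 0.6654289431665952
[502.8 399.   58.   27.3  -1. ] [146.  10.]
[551.5 -36.   23.   17.    5.7] [122. 633.]
[466.  183.5  45.2  20.9 -86.1] [211. 315.]
```

View pics/w9.png

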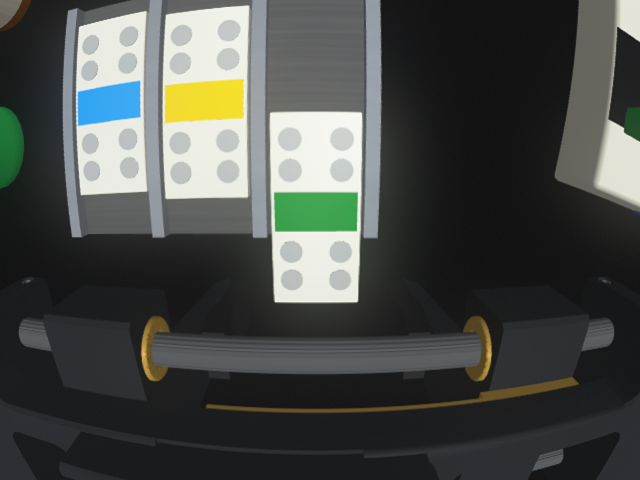

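The wrist view shows the green tile overhanging (end at row 300, columns 272–358), centred between the jaws. I descend and grip.

>>> {"name": "apply_moves", "arguments": {"moves": [{"tx": 0, "ty": 0.1, "tz": -2, "turn": 0}, {"tx": 0, "ty": 0, "tz": -2, "turn": 0}, {"tx": 0, "ty": 0, "tz": -1.5, "turn": 0}, {"tx": 0, "ty": 0, "tz": -0.7, "turn": 0}, {"tx": 0, "ty": 0, "tz": 0, "turn": 0}, {"tx": 0, "ty": 0, "tz": 0, "turn": 0}, {"tx": 0, "ty": 0, "tz": 0, "turn": 0}], "grip": 0.15}}

```text
clock: 20.68
eef_pos: [437.8, 181.8, 101.1]
ee_rot: [-179.9, 0.0, -86.1]
contact_force: [-0.7, 0.1, -0.3]
width: 0.843
```

>>> {"name": "apply_moves", "arguments": {"moves": [{"tx": 0, "ty": 0, "tz": 0, "turn": 0}, {"tx": 0, "ty": 0, "tz": 0, "turn": 0}, {"tx": 0, "ty": 0, "tz": 0, "turn": 0}, {"tx": 0, "ty": 0, "tz": 0, "turn": 0}, {"tx": 0, "ty": 0, "tz": 0, "turn": 0}, {"tx": 0, "ty": 0, "tz": 0, "turn": 0}, {"tx": 0, "ty": 0, "tz": 0, "turn": 0}, {"tx": 0, "ty": 0, "tz": 0, "turn": 0}], "grip": 1}}

```text
clock: 21.35
eef_pos: [437.2, 181.8, 100.6]
ee_rot: [-180.0, 0.0, -86.1]
contact_force: [-0.6, 0.1, 3.8]
width: 0.557
```

>>> {"name": "apply_moves", "arguments": {"moves": [{"tx": 0, "ty": 0, "tz": 1, "turn": 0}, {"tx": 0, "ty": 0, "tz": 2, "turn": 0}, {"tx": 0, "ty": 0, "tz": 3, "turn": 0}, {"tx": 0, "ty": 0, "tz": 3, "turn": 0}, {"tx": 0, "ty": 0, "tz": 3, "turn": 0}, {"tx": 1, "ty": -2.8, "tz": 0, "turn": -0.02}, {"tx": 1, "ty": -2.8, "tz": 0, "turn": -0.02}, {"tx": 1, "ty": -2.8, "tz": 0, "turn": -0.02}, {"tx": 1, "ty": -2.8, "tz": 0, "turn": -0.02}, {"tx": 1, "ty": -2.8, "tz": 0, "turn": -0.02}, {"tx": 1, "ty": -2.8, "tz": 0, "turn": -0.02}, {"tx": 1, "ty": -2.8, "tz": 0, "turn": -0.02}, {"tx": 1, "ty": -2.8, "tz": 0, "turn": -0.02}, {"tx": 1, "ty": -2.8, "tz": 0, "turn": -0.02}, {"tx": 1, "ty": -2.8, "tz": 0, "turn": -0.02}, {"tx": 0, "ty": 0, "tz": -2, "turn": 0}, {"tx": 0, "ty": 0, "tz": -2, "turn": 0}, {"tx": 0, "ty": 0, "tz": 0, "turn": 0}, {"tx": 0, "ty": 0, "tz": 0, "turn": 0}, {"tx": 0, "ty": 0, "tz": 0, "turn": 0}]}}

```text
clock: 23.02
eef_pos: [537.4, -98.1, 181.3]
ee_rot: [-180.0, -0.0, -97.5]
contact_force: [1.1, 0.1, -0.2]
width: 0.562
```

```bash
cat > place.py <<'E'
from h import *
import sys
# args: colour, expected z of tile top, picname
R0=np.array([555.3,-186.6]); a=np.deg2rad(-7.5); e=np.array([np.cos(a),np.sin(a)]); n=np.array([-e[1],e[0]])
col,zt,nm=sys.argv[1],float(sys.argv[2]),sys.argv[3]
s,im,d,c=grab('wrist'); save(nm+'.png',im); print(np.round(s['eef_pos'],1),np.round(s['ee_rot'],1),np.round(s['contact_force'],1),round(s['width'],3),s['clock'])
lo,hi={'b':((94,130,100),(112,255,255)),'y':((22,130,120),(32,255,255)),'g':((45,130,50),(85,255,255))}[col]
m=mask(im,lo,hi); m[330:]=0
for b in blobs(m,150):
    r=wrect(s,c,b,zt); q=r[:2]-R0; print('band',r,'rot xy',np.round([q@e,q@n],1),np.argwhere(b).mean(0).round())
    r=wrect(s,c,b,64); q=r[:2]-R0; print('  at deck',r,'rot xy',np.round([q@e,q@n],1))
E
python3 place.py g 124 w10
```

```text
[537.4 -98.1 181.3] [-180.    -0.   -97.5] [ 1.1  0.1 -0.2] 0.562 23.0167
band [ 586.5 -101.3   76.2   57.4   -7.6] rot xy [19.8 88.6] [143. 269.]
  at deck [579.8 -99.2 108.8  82.1  -7.6] rot xy [12.9 89.9]
band [ 566.2 -101.8   45.4   21.4   82.1] rot xy [-0.3 85.5] [237. 317.]
  at deck [550.8 -99.9  64.9  30.5  82.1] rot xy [-15.8  85.4]
band [560.6 -37.6  26.   20.   77.3] rot xy [-14.2 148.4] [270. 170.]
  at deck [542.7  -8.1  37.2  28.5  77.3] rot xy [-35.8 175.3]
```

View pics/w10.png

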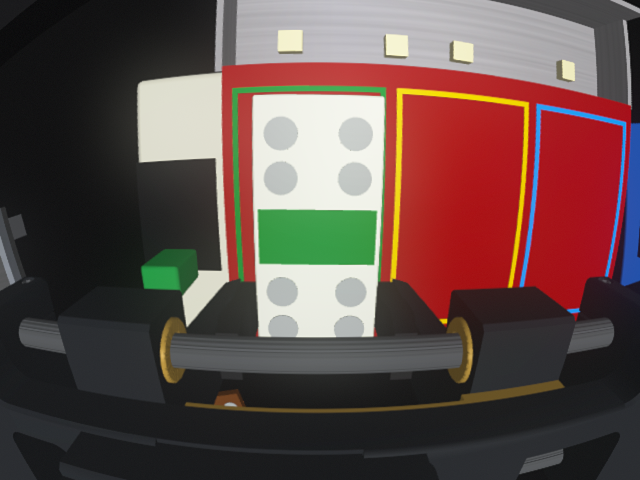

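The wrist view shows the green tile hanging straight (band at (317,237)) over the green outline (232–386), about 2.5 mm short in y. All four chips are in the trough. I shift slightly and lower.

>>> {"name": "apply_moves", "arguments": {"moves": [{"tx": 0, "ty": 0.25, "tz": -2, "turn": 0}, {"tx": 0, "ty": 0, "tz": -1.5, "turn": 0}, {"tx": 0, "ty": 0, "tz": -1, "turn": 0}, {"tx": 0, "ty": 0, "tz": -0.4, "turn": 0}, {"tx": 0, "ty": 0, "tz": 0, "turn": 0}, {"tx": 0, "ty": 0, "tz": 0, "turn": 0}]}}

```text
clock: 23.57
eef_pos: [537.5, -95.8, 132.2]
ee_rot: [-179.9, -0.0, -97.5]
contact_force: [-0.1, 0.0, -0.4]
width: 0.56
```

>>> {"name": "apply_moves", "arguments": {"moves": [{"tx": 0, "ty": 0, "tz": -0.1, "turn": 0}, {"tx": 0, "ty": 0, "tz": 0, "turn": 0}, {"tx": 0, "ty": 0, "tz": 0, "turn": 0}]}}

```text
clock: 23.82
eef_pos: [537.3, -95.8, 130.9]
ee_rot: [-180.0, -0.0, -97.5]
contact_force: [0.2, 0.3, -1.0]
width: 0.562
```

>>> {"name": "apply_moves", "arguments": {"moves": [{"tx": 0, "ty": 0, "tz": -0.1, "turn": 0}, {"tx": 0, "ty": 0, "tz": 0, "turn": 0}, {"tx": 0, "ty": 0, "tz": 0, "turn": 0}]}}

```text
clock: 24.07
eef_pos: [537.3, -95.8, 129.7]
ee_rot: [-180.0, -0.0, -97.5]
contact_force: [-0.6, 0.2, 2.9]
width: 0.562
```

>>> {"name": "apply_moves", "arguments": {"moves": [{"tx": 0, "ty": 0, "tz": 0, "turn": 0}, {"tx": 0, "ty": 0, "tz": 0, "turn": 0}, {"tx": 0, "ty": 0, "tz": 0, "turn": 0}, {"tx": 0, "ty": 0, "tz": 1, "turn": 0}, {"tx": 0, "ty": 0, "tz": 3, "turn": 0}, {"tx": 0, "ty": 0, "tz": 4, "turn": 0}, {"tx": 0, "ty": 0, "tz": 4, "turn": 0}, {"tx": 0, "ty": 0, "tz": 0, "turn": 0}, {"tx": 0, "ty": 0, "tz": 0, "turn": 0}], "grip": 0.25}}

```text
clock: 24.82
eef_pos: [537.5, -95.8, 252.0]
ee_rot: [-179.7, -0.1, -97.5]
contact_force: [-0.3, 0.2, -0.8]
width: 0.751
```

```bash
python3 place.py g 72 w11; python3 tiles.py 11
```

```text
[537.5 -95.8 252. ] [-1.797e+02 -1.000e-01 -9.750e+01] [-0.3  0.2 -0.8] 0.751 24.8167
band [566.4 -97.6 133.6  79.5  -7.6] rot xy [-0.6 89.7] [192. 315.]
  at deck [565.4 -97.4 137.7  81.9  -7.6] rot xy [-1.6 89.8]
band [566.1 -99.7  44.6  20.4  81.4] rot xy [-0.6 87.6] [195. 316.]
  at deck [565.  -99.5  46.   21.   81.4] rot xy [-1.8 87.6]
band [544.3 -10.6  26.5  24.2  82.9] rot xy [-33.9 173.1] [241. 203.]
  at deck [542.5  -7.8  27.3  25.   82.9] rot xy [-36.  175.6]
[536.9 -95.6 250. ] [ 0.7  0.  -0.6] 24.8667
side b [525.9 310.8  42.4  19.3 -85. ] tray xy [ 5.5 63.6]
side y [525.2 248.2  42.1  19.4 -86.4] tray xy [0.8 0.8]
top b [526.  310.4  39.5  16.2  89.9] tray xy [ 6.1 62.7]
top y [526.  247.8  40.3  16.7 -86.8] tray xy [1.5 0.2]
```

Green is placed within 2 mm. Yellow is next.

>>> {"name": "apply_moves", "arguments": {"moves": [{"tx": 0.63, "ty": 3.48, "tz": 0, "turn": 0.02}, {"tx": 0.63, "ty": 3.48, "tz": 0, "turn": 0.02}, {"tx": 0.63, "ty": 3.48, "tz": 0, "turn": 0.02}, {"tx": 0.63, "ty": 3.48, "tz": -1, "turn": 0.02}, {"tx": 0.63, "ty": 3.48, "tz": -1, "turn": 0.02}, {"tx": 0.63, "ty": 3.48, "tz": -1, "turn": 0.02}, {"tx": 0.63, "ty": 3.48, "tz": -1, "turn": 0.02}, {"tx": 0.63, "ty": 3.48, "tz": -1, "turn": 0.02}, {"tx": 0.63, "ty": 3.48, "tz": -1, "turn": 0.02}, {"tx": 0.63, "ty": 3.48, "tz": -1, "turn": 0.02}, {"tx": 0, "ty": 0, "tz": -2, "turn": 0}, {"tx": 0, "ty": 0, "tz": 0, "turn": 0}, {"tx": 0, "ty": 0, "tz": 0, "turn": 0}], "grip": 1}}

```text
clock: 26.05
eef_pos: [599.5, 252.0, 157.5]
ee_rot: [179.7, -0.1, -86.1]
contact_force: [-1.0, -0.0, 0.6]
width: 0.005
```

>>> {"name": "apply_moves", "arguments": {"moves": [{"tx": 0, "ty": 0, "tz": -2, "turn": 0}, {"tx": 0, "ty": 0, "tz": -2, "turn": 0}, {"tx": 0, "ty": 0, "tz": -1.7, "turn": 0}, {"tx": 0, "ty": 0, "tz": 0, "turn": 0}, {"tx": 0, "ty": 0, "tz": 0, "turn": 0}, {"tx": 0, "ty": 0, "tz": 0, "turn": 0}]}}

```text
clock: 26.55
eef_pos: [600.7, 251.7, 104.0]
ee_rot: [-179.9, 0.0, -86.1]
contact_force: [-0.2, 0.6, 1.0]
width: 0.0
```

>>> {"name": "apply_moves", "arguments": {"moves": [{"tx": -0.5, "ty": -0.034, "tz": 0, "turn": 0}, {"tx": -0.5, "ty": -0.034, "tz": 0, "turn": 0}, {"tx": -0.5, "ty": -0.034, "tz": 0, "turn": 0}, {"tx": -0.5, "ty": -0.034, "tz": 0, "turn": 0}, {"tx": -0.5, "ty": -0.034, "tz": 0, "turn": 0}, {"tx": -0.5, "ty": -0.034, "tz": 0, "turn": 0}, {"tx": -0.5, "ty": -0.034, "tz": 0, "turn": 0}, {"tx": -0.5, "ty": -0.034, "tz": 0, "turn": 0}, {"tx": -0.5, "ty": -0.034, "tz": 0, "turn": 0}, {"tx": -0.5, "ty": -0.034, "tz": 0, "turn": 0}, {"tx": -0.5, "ty": -0.034, "tz": 0, "turn": 0}, {"tx": -0.5, "ty": -0.034, "tz": 0, "turn": 0}, {"tx": -0.5, "ty": -0.034, "tz": 0, "turn": 0}, {"tx": -0.5, "ty": -0.034, "tz": 0, "turn": 0}, {"tx": 0, "ty": 0, "tz": 0, "turn": 0}, {"tx": 0, "ty": 0, "tz": 0, "turn": 0}]}}

```text
clock: 27.88
eef_pos: [529.8, 247.5, 102.4]
ee_rot: [180.0, -0.0, -86.0]
contact_force: [0.7, -0.2, 0.9]
width: 0.002
```

```bash
python3 tiles.py 12
```

```text
[529.8 247.5 102.4] [ 0.7 -0.2  0.9] 27.8833
side b [524.8 309.5  40.8  19.7 -85.8] tray xy [ 4.5 62.2]
side y [462.6 244.   42.2  19.3 -85.9] tray xy [-62.   1.]
```

>>> {"name": "apply_moves", "arguments": {"moves": [{"tx": 0, "ty": 0, "tz": 3, "turn": 0}, {"tx": 0, "ty": 0, "tz": 3, "turn": 0}, {"tx": -3.2, "ty": -0.2, "tz": 0, "turn": 0}, {"tx": -3.2, "ty": -0.2, "tz": 0, "turn": 0}, {"tx": -3.3, "ty": -0.2, "tz": 0, "turn": 0}, {"tx": 0, "ty": 0, "tz": 0, "turn": 0}, {"tx": 0, "ty": 0, "tz": 0, "turn": 0}, {"tx": 0, "ty": 0, "tz": 0, "turn": 0}, {"tx": 0, "ty": 0, "tz": 0, "turn": 0}], "grip": 0.15}}

```text
clock: 28.73
eef_pos: [434.4, 241.6, 162.4]
ee_rot: [-179.9, 0.0, -86.1]
contact_force: [0.3, 0.4, -0.9]
width: 0.665
```

```bash
python3 place.py y 43 w13
```

```text
[434.4 241.6 162.4] [-179.9    0.   -86.1] [ 0.3  0.4 -0.9] 0.665 28.7333
band [461.9 245.2  45.9  20.9 -86.2] rot xy [-149.   415.9] [211. 314.]
  at deck [465.8 245.4  41.1  18.8 -86.2] rot xy [-145.1  416.6]
```

>>> {"name": "apply_moves", "arguments": {"moves": [{"tx": -0.1, "ty": 0.15, "tz": -2, "turn": 0}, {"tx": 0, "ty": 0, "tz": -2, "turn": 0}, {"tx": 0, "ty": 0, "tz": -1.5, "turn": 0}, {"tx": 0, "ty": 0, "tz": -0.7, "turn": 0}, {"tx": 0, "ty": 0, "tz": 0, "turn": 0}, {"tx": 0, "ty": 0, "tz": 0, "turn": 0}, {"tx": 0, "ty": 0, "tz": 0, "turn": 0}], "grip": 0.15}}

```text
clock: 29.37
eef_pos: [432.7, 243.1, 101.1]
ee_rot: [-179.9, 0.0, -86.1]
contact_force: [1.1, -0.4, 0.6]
width: 0.85
```

>>> {"name": "apply_moves", "arguments": {"moves": [{"tx": 0, "ty": 0, "tz": 0, "turn": 0}, {"tx": 0, "ty": 0, "tz": 0, "turn": 0}, {"tx": 0, "ty": 0, "tz": 0, "turn": 0}, {"tx": 0, "ty": 0, "tz": 0, "turn": 0}, {"tx": 0, "ty": 0, "tz": 0, "turn": 0}, {"tx": 0, "ty": 0, "tz": 0, "turn": 0}, {"tx": 0, "ty": 0, "tz": 0, "turn": 0}, {"tx": 0, "ty": 0, "tz": 0, "turn": 0}], "grip": 1}}

```text
clock: 30.03
eef_pos: [432.2, 243.0, 100.6]
ee_rot: [-180.0, 0.0, -86.1]
contact_force: [-0.3, 0.0, 3.6]
width: 0.562
```

>>> {"name": "apply_moves", "arguments": {"moves": [{"tx": 0, "ty": 0, "tz": 1, "turn": 0}, {"tx": 0, "ty": 0, "tz": 2, "turn": 0}, {"tx": 0, "ty": 0, "tz": 3, "turn": 0}, {"tx": 0, "ty": 0, "tz": 3, "turn": 0}, {"tx": 0, "ty": 0, "tz": 3, "turn": 0}, {"tx": 0.78, "ty": -3.55, "tz": 0, "turn": -0.0167}, {"tx": 0.78, "ty": -3.55, "tz": 0, "turn": -0.0167}, {"tx": 0.78, "ty": -3.55, "tz": 0, "turn": -0.0167}, {"tx": 0.78, "ty": -3.55, "tz": 0, "turn": -0.0167}, {"tx": 0.78, "ty": -3.55, "tz": 0, "turn": -0.0167}, {"tx": 0.78, "ty": -3.55, "tz": 0, "turn": -0.0167}, {"tx": 0.78, "ty": -3.55, "tz": 0, "turn": -0.0167}, {"tx": 0.78, "ty": -3.55, "tz": 0, "turn": -0.0167}, {"tx": 0.78, "ty": -3.55, "tz": 0, "turn": -0.0167}, {"tx": 0.78, "ty": -3.55, "tz": 0, "turn": -0.0167}, {"tx": 0.78, "ty": -3.55, "tz": 0, "turn": -0.0167}, {"tx": 0.78, "ty": -3.55, "tz": 0, "turn": -0.0167}, {"tx": 0, "ty": 0, "tz": 0, "turn": 0}, {"tx": 0, "ty": 0, "tz": -2, "turn": 0}, {"tx": 0, "ty": 0, "tz": -2, "turn": 0}]}}

```text
clock: 31.7
eef_pos: [525.8, -183.4, 180.1]
ee_rot: [-179.9, -0.0, -97.6]
contact_force: [0.7, 0.1, -0.8]
width: 0.564
```

>>> {"name": "apply_moves", "arguments": {"moves": [{"tx": 0, "ty": 0, "tz": 0, "turn": 0}, {"tx": 0, "ty": 0, "tz": 0, "turn": 0}, {"tx": 0, "ty": 0, "tz": 0, "turn": 0}]}}

```text
clock: 31.95
eef_pos: [526.1, -182.8, 181.3]
ee_rot: [-179.9, -0.0, -97.5]
contact_force: [0.1, 0.2, -1.1]
width: 0.566
```

```bash
python3 place.py y 123 w14; python3 place.py g 72 w14g
```

```text
[ 526.1 -182.8  181.3] [-179.9   -0.   -97.5] [ 0.1  0.2 -1.1] 0.566 31.95
band [ 574.7 -187.9   77.3   58.2   -7.5] rot xy [19.4  1.2] [157. 313.]
  at deck [ 567.9 -186.5  109.6   82.5   -7.5] rot xy [12.5  1.7]
band [ 555.5 -186.5   46.1   21.6   82.4] rot xy [0.2 0.1] [234. 316.]
  at deck [ 540.8 -184.7   65.5   30.6   82.4] rot xy [-14.6  -0. ]
[ 526.1 -182.9  181.6] [-179.9   -0.   -97.5] [-0.4  0.2  0.2] 0.561 32.0
band [ 577.2 -102.1  110.8   79.1   -7.5] rot xy [10.7 86.6] [164. 170.]
  at deck [576.7 -98.4 115.4  82.4  -7.5] rot xy [ 9.7 90.2]
band [566.2 -99.2  45.2  21.1  82.1] rot xy [-0.6 88.1] [215. 161.]
  at deck [565.2 -95.4  47.1  21.9  82.1] rot xy [-2.1 91.7]
band [542.9  -9.4  55.1  25.2 -79.9] rot xy [-35.4 174.1] [266.  55.]
  at deck [541.   -1.9  57.3  26.3 -79.9] rot xy [-38.3 181.3]
```

Yellow is centred (0.2, 0.1), and the outline reads y +1.7. I lower it.

>>> {"name": "apply_moves", "arguments": {"moves": [{"tx": 0, "ty": 0.1, "tz": -2, "turn": 0}, {"tx": 0, "ty": 0, "tz": -1.5, "turn": 0}, {"tx": 0, "ty": 0, "tz": -1, "turn": 0}, {"tx": 0, "ty": 0, "tz": -0.4, "turn": 0}, {"tx": 0, "ty": 0, "tz": 0, "turn": 0}, {"tx": 0, "ty": 0, "tz": -0.1, "turn": 0}, {"tx": 0, "ty": 0, "tz": -0.1, "turn": 0}, {"tx": 0, "ty": 0, "tz": 0, "turn": 0}, {"tx": 0, "ty": 0, "tz": 0, "turn": 0}, {"tx": 0, "ty": 0, "tz": 0, "turn": 0}]}}

```text
clock: 32.88
eef_pos: [525.9, -182.1, 129.8]
ee_rot: [-180.0, -0.0, -97.5]
contact_force: [0.6, -0.9, 0.2]
width: 0.558
```

>>> {"name": "apply_moves", "arguments": {"moves": [{"tx": 0, "ty": 0, "tz": -0.05, "turn": 0}, {"tx": 0, "ty": 0, "tz": 0, "turn": 0}]}}

```text
clock: 33.05
eef_pos: [525.9, -182.1, 129.7]
ee_rot: [-179.9, -0.0, -97.5]
contact_force: [-1.9, 0.6, 5.2]
width: 0.557
```

>>> {"name": "apply_moves", "arguments": {"moves": [{"tx": 0, "ty": 0, "tz": 0, "turn": 0}, {"tx": 0, "ty": 0, "tz": 0, "turn": 0}, {"tx": 0, "ty": 0, "tz": 0, "turn": 0}, {"tx": 0, "ty": 0, "tz": 1, "turn": 0}, {"tx": 0, "ty": 0, "tz": 3, "turn": 0}, {"tx": 0, "ty": 0, "tz": 4, "turn": 0}, {"tx": 0, "ty": 0, "tz": 4, "turn": 0}, {"tx": 0, "ty": 0, "tz": 0, "turn": 0}, {"tx": 0, "ty": 0, "tz": 0, "turn": 0}], "grip": 0.28}}

```text
clock: 33.8
eef_pos: [526.1, -182.1, 251.5]
ee_rot: [-179.7, -0.1, -97.5]
contact_force: [-0.1, -0.5, -0.5]
width: 0.718
```

```bash
python3 place.py y 72 w15; python3 place.py g 72 w15g; python3 tiles.py 15
```

```text
[ 526.1 -182.1  251.5] [-1.797e+02 -1.000e-01 -9.750e+01] [-0.1 -0.5 -0.5] 0.718 33.8
band [ 554.7 -184.8  134.6   79.9   -7.7] rot xy [-0.8  1.7] [186. 313.]
  at deck [ 553.6 -184.6  138.7   82.4   -7.7] rot xy [-1.9  1.8]
band [ 555.4 -185.8   45.2   21.    82.4] rot xy [-0.   0.8] [194. 316.]
  at deck [ 554.3 -185.6   46.6   21.6   82.4] rot xy [-1.1  0.9]
[ 525.6 -181.9  249.5] [-179.9   -0.   -97.5] [-0.4  0.2 -0.3] 0.722 33.85
band [566.1 -99.8 133.8  79.6  -7.6] rot xy [-0.6 87.5] [186. 202.]
  at deck [565.3 -97.  137.9  82.1  -7.6] rot xy [-1.8 90.1]
band [566.4 -99.5  44.8  20.7  82.4] rot xy [-0.4 87.8] [196. 198.]
  at deck [565.7 -96.7  46.2  21.4  82.4] rot xy [-1.4 90.5]
band [544.2  -7.9  39.1  24.9  87.9] rot xy [-34.3 175.7] [240.  99.]
  at deck [542.8  -2.2  40.3  25.7  87.9] rot xy [-36.5 181.2]
[ 525.4 -181.8  248.4] [0.2 0.3 0.4] 33.9
side b [524.8 308.8  42.4  19.5 -86.3] tray xy [ 4.4 61.5]
top b [525.8 308.1  39.5  16.2  89.9] tray xy [ 5.1 60.2]
```

Both tiles sit within 2 mm. Before pushing blue I check the clearance of the bottle and flask to the gripper body.

Run:
```python
from h import *
z=np.load('top0.npz');c=ctrl.get_calibration('top');W=world(c,z['d']);
for n,(u0,u1,v0,v1) in dict(bottle=(105,152,190,230),flask=(105,155,248,290)).items():
    P=W[v0:v1,u0:u1].reshape(-1,3)
    for a,b in((12,50),(50,90),(90,130)):
        Q=P[(P[:,2]>a)&(P[:,2]<b)]
        if len(Q): print(n,a,b,Q.min(0).round(),Q.max(0).round())
```

```text
bottle 12 50 [608. 427.  13.] [663. 464.  50.]
bottle 50 90 [609. 428.  50.] [664. 483.  89.]
bottle 90 130 [623. 443.  92.] [648. 470. 103.]
flask 12 50 [469. 424.  12.] [539. 482.  50.]
flask 50 90 [484. 439.  50.] [525. 474.  90.]
flask 90 130 [493. 447.  91.] [517. 474.  99.]
```

>>> {"name": "apply_moves", "arguments": {"moves": [{"tx": 0.57, "ty": 3.81, "tz": 0, "turn": 0.0154}, {"tx": 0.57, "ty": 3.81, "tz": 0, "turn": 0.0154}, {"tx": 0.57, "ty": 3.81, "tz": 0, "turn": 0.0154}, {"tx": 0.57, "ty": 3.81, "tz": 0, "turn": 0.0154}, {"tx": 0.57, "ty": 3.81, "tz": 0, "turn": 0.0154}, {"tx": 0.57, "ty": 3.81, "tz": 0, "turn": 0.0154}, {"tx": 0.57, "ty": 3.81, "tz": 0, "turn": 0.0154}, {"tx": 0.57, "ty": 3.81, "tz": 0, "turn": 0.0154}, {"tx": 0.57, "ty": 3.81, "tz": 0, "turn": 0.0154}, {"tx": 0.57, "ty": 3.81, "tz": 0, "turn": 0.0154}, {"tx": 0.57, "ty": 3.81, "tz": 0, "turn": 0.0154}, {"tx": 0.57, "ty": 3.81, "tz": 0, "turn": 0.0154}, {"tx": 0.57, "ty": 3.81, "tz": 0, "turn": 0.0154}, {"tx": 0, "ty": 0, "tz": -3, "turn": 0}, {"tx": 0, "ty": 0, "tz": -3, "turn": 0}, {"tx": 0, "ty": 0, "tz": -3, "turn": 0}, {"tx": 0, "ty": 0, "tz": 0, "turn": 0}, {"tx": 0, "ty": 0, "tz": 0, "turn": 0}, {"tx": 0, "ty": 0, "tz": 0, "turn": 0}], "grip": 1}}

```text
clock: 35.58
eef_pos: [600.5, 313.3, 160.3]
ee_rot: [-179.9, 0.0, -86.1]
contact_force: [-0.5, 1.0, 1.0]
width: -0.001
```

>>> {"name": "apply_moves", "arguments": {"moves": [{"tx": 0, "ty": 0, "tz": -2, "turn": 0}, {"tx": 0, "ty": 0, "tz": -2, "turn": 0}, {"tx": 0, "ty": 0, "tz": -1.7, "turn": 0}, {"tx": 0, "ty": 0, "tz": 0, "turn": 0}, {"tx": 0, "ty": 0, "tz": 0, "turn": 0}, {"tx": 0, "ty": 0, "tz": 0, "turn": 0}]}}

```text
clock: 36.08
eef_pos: [600.7, 313.5, 104.3]
ee_rot: [-179.8, 0.0, -86.1]
contact_force: [0.2, 0.1, -0.3]
width: 0.004
```

>>> {"name": "apply_moves", "arguments": {"moves": [{"tx": -0.5, "ty": -0.034, "tz": 0, "turn": 0}, {"tx": -0.5, "ty": -0.034, "tz": 0, "turn": 0}, {"tx": -0.5, "ty": -0.034, "tz": 0, "turn": 0}, {"tx": -0.5, "ty": -0.034, "tz": 0, "turn": 0}, {"tx": -0.5, "ty": -0.034, "tz": 0, "turn": 0}, {"tx": -0.5, "ty": -0.034, "tz": 0, "turn": 0}, {"tx": -0.5, "ty": -0.034, "tz": 0, "turn": 0}, {"tx": -0.5, "ty": -0.034, "tz": 0, "turn": 0}, {"tx": -0.5, "ty": -0.034, "tz": 0, "turn": 0}, {"tx": -0.5, "ty": -0.034, "tz": 0, "turn": 0}, {"tx": -0.5, "ty": -0.034, "tz": 0, "turn": 0}, {"tx": -0.5, "ty": -0.034, "tz": 0, "turn": 0}, {"tx": -0.5, "ty": -0.034, "tz": 0, "turn": 0}, {"tx": -0.5, "ty": -0.034, "tz": 0, "turn": 0}, {"tx": -0.4, "ty": -0.03, "tz": 0, "turn": 0}, {"tx": 0, "ty": 0, "tz": 0, "turn": 0}, {"tx": 0, "ty": 0, "tz": 0, "turn": 0}]}}

```text
clock: 37.5
eef_pos: [525.6, 308.2, 101.9]
ee_rot: [180.0, -0.0, -86.1]
contact_force: [-0.4, -0.8, -0.4]
width: 0.002
```

```bash
python3 tiles.py 16
```

```text
[525.6 308.2 101.9] [-0.4 -0.8 -0.4] 37.5
side b [458.3 304.4  42.2  19.  -86.7] tray xy [-62.1  61.6]
```

>>> {"name": "apply_moves", "arguments": {"moves": [{"tx": 0, "ty": 0, "tz": 3, "turn": 0}, {"tx": 0, "ty": 0, "tz": 3, "turn": 0}, {"tx": -3.2, "ty": -0.2, "tz": 0, "turn": 0}, {"tx": -3.2, "ty": -0.2, "tz": 0, "turn": 0}, {"tx": -3.3, "ty": -0.2, "tz": 0, "turn": 0}, {"tx": 0, "ty": 0, "tz": 0, "turn": 0}, {"tx": 0, "ty": 0, "tz": 0, "turn": 0}, {"tx": 0, "ty": 0, "tz": 0, "turn": 0}, {"tx": 0, "ty": 0, "tz": 0, "turn": 0}], "grip": 0.15}}

```text
clock: 38.35
eef_pos: [430.2, 302.3, 161.9]
ee_rot: [-179.9, 0.0, -86.1]
contact_force: [-0.3, 0.4, -0.3]
width: 0.661
```

```bash
python3 place.py b 43 w17
```

```text
[430.2 302.3 161.9] [-179.9    0.   -86.1] [-0.3  0.4 -0.3] 0.661 38.35
band [457.6 305.6  45.3  20.3 -86.2] rot xy [-161.1  475.2] [212. 315.]
  at deck [461.5 305.7  40.6  18.2 -86.2] rot xy [-157.3  475.8]
```

>>> {"name": "apply_moves", "arguments": {"moves": [{"tx": -0.1, "ty": 0.1, "tz": -2, "turn": 0}, {"tx": 0, "ty": 0, "tz": -2, "turn": 0}, {"tx": 0, "ty": 0, "tz": -1.5, "turn": 0}, {"tx": 0, "ty": 0, "tz": -0.7, "turn": 0}, {"tx": 0, "ty": 0, "tz": 0, "turn": 0}, {"tx": 0, "ty": 0, "tz": 0, "turn": 0}, {"tx": 0, "ty": 0, "tz": 0, "turn": 0}], "grip": 0.15}}

```text
clock: 38.98
eef_pos: [428.5, 303.4, 100.7]
ee_rot: [-179.9, 0.0, -86.1]
contact_force: [0.5, -0.1, -0.2]
width: 0.848
```

>>> {"name": "apply_moves", "arguments": {"moves": [{"tx": 0, "ty": 0, "tz": 0, "turn": 0}, {"tx": 0, "ty": 0, "tz": 0, "turn": 0}, {"tx": 0, "ty": 0, "tz": 0, "turn": 0}, {"tx": 0, "ty": 0, "tz": 0, "turn": 0}, {"tx": 0, "ty": 0, "tz": 0, "turn": 0}, {"tx": 0, "ty": 0, "tz": 0, "turn": 0}, {"tx": 0, "ty": 0, "tz": 0, "turn": 0}, {"tx": 0, "ty": 0, "tz": 0, "turn": 0}], "grip": 1}}

```text
clock: 39.65
eef_pos: [427.9, 303.3, 100.1]
ee_rot: [-180.0, 0.0, -86.1]
contact_force: [0.5, 0.5, 2.8]
width: 0.562
```

>>> {"name": "apply_moves", "arguments": {"moves": [{"tx": 0, "ty": 0, "tz": 1, "turn": 0}, {"tx": 0, "ty": 0, "tz": 2, "turn": 0}, {"tx": 0, "ty": 0, "tz": 3, "turn": 0}, {"tx": 0, "ty": 0, "tz": 3, "turn": 0}, {"tx": 0, "ty": 0, "tz": 3, "turn": 0}, {"tx": 0.576, "ty": -3.82, "tz": 0, "turn": -0.0133}, {"tx": 0.576, "ty": -3.82, "tz": 0, "turn": -0.0133}, {"tx": 0.576, "ty": -3.82, "tz": 0, "turn": -0.0133}, {"tx": 0.576, "ty": -3.82, "tz": 0, "turn": -0.0133}, {"tx": 0.576, "ty": -3.82, "tz": 0, "turn": -0.0133}, {"tx": 0.576, "ty": -3.82, "tz": 0, "turn": -0.0133}, {"tx": 0.576, "ty": -3.82, "tz": 0, "turn": -0.0133}, {"tx": 0.576, "ty": -3.82, "tz": 0, "turn": -0.0133}, {"tx": 0.576, "ty": -3.82, "tz": 0, "turn": -0.0133}, {"tx": 0.576, "ty": -3.82, "tz": 0, "turn": -0.0133}, {"tx": 0.576, "ty": -3.82, "tz": 0, "turn": -0.0133}, {"tx": 0.576, "ty": -3.82, "tz": 0, "turn": -0.0133}, {"tx": 0.576, "ty": -3.82, "tz": 0, "turn": -0.0133}, {"tx": 0.576, "ty": -3.82, "tz": 0, "turn": -0.0133}, {"tx": 0.576, "ty": -3.82, "tz": 0, "turn": -0.0133}]}}

```text
clock: 41.32
eef_pos: [513.9, -271.6, 220.4]
ee_rot: [180.0, 0.0, -97.6]
contact_force: [0.3, 0.1, -0.6]
width: 0.558
```

>>> {"name": "apply_moves", "arguments": {"moves": [{"tx": 0, "ty": 0, "tz": -2, "turn": 0}, {"tx": 0, "ty": 0, "tz": -2, "turn": 0}, {"tx": 0, "ty": 0, "tz": 0, "turn": 0}, {"tx": 0, "ty": 0, "tz": 0, "turn": 0}, {"tx": 0, "ty": 0, "tz": 0, "turn": 0}]}}

```text
clock: 41.73
eef_pos: [514.5, -269.6, 181.2]
ee_rot: [-179.9, -0.0, -97.5]
contact_force: [-0.4, 0.0, -0.7]
width: 0.563
```

```bash
python3 place.py b 123 w18;python3 place.py y 72 w18y
```

```text
[ 514.5 -269.6  181.2] [-179.9   -0.   -97.5] [-0.4  0.  -0.7] 0.563 41.7333
band [ 563.1 -274.9   77.2   58.    -7.5] rot xy [ 19.3 -86.5] [157. 314.]
  at deck [ 556.4 -273.7  109.5   82.3   -7.5] rot xy [ 12.5 -86.2]
band [ 551.  -362.1   86.3   48.6    2.1] rot xy [  18.6 -174.6] [178. 503.]
  at deck [ 539.1 -397.4  122.4   69.     2.1] rot xy [  11.5 -211.1]
band [ 543.8 -273.3   46.1   21.9   82.3] rot xy [ -0.1 -87.5] [235. 316.]
  at deck [ 529.  -271.4   65.4   31.1   82.3] rot xy [-15.  -87.5]
[ 514.7 -269.6  181.5] [-1.799e+02 -1.000e-01 -9.750e+01] [-0.1 -0.2 -0.6] 0.559 41.7833
band [ 565.5 -189.2  111.6   79.2   -7.4] rot xy [10.5 -1.2] [163. 170.]
  at deck [ 564.9 -185.6  116.2   82.5   -7.4] rot xy [9.4 2.2]
band [ 555.6 -185.5   45.9   21.6   82.1] rot xy [0.2 1.1] [213. 160.]
  at deck [ 554.7 -181.6   47.8   22.5   82.1] rot xy [-1.2  4.9]
```

Blue is aligned to about 1 mm. I lower it to the same height as the others.

>>> {"name": "apply_moves", "arguments": {"moves": [{"tx": 0, "ty": 0.1, "tz": -2, "turn": 0}, {"tx": 0, "ty": 0, "tz": -1.5, "turn": 0}, {"tx": 0, "ty": 0, "tz": -1, "turn": 0}, {"tx": 0, "ty": 0, "tz": -0.4, "turn": 0}, {"tx": 0, "ty": 0, "tz": 0, "turn": 0}, {"tx": 0, "ty": 0, "tz": -0.1, "turn": 0}, {"tx": 0, "ty": 0, "tz": -0.1, "turn": 0}, {"tx": 0, "ty": 0, "tz": 0, "turn": 0}, {"tx": 0, "ty": 0, "tz": 0, "turn": 0}, {"tx": 0, "ty": 0, "tz": 0, "turn": 0}]}}

```text
clock: 42.67
eef_pos: [514.4, -268.8, 129.3]
ee_rot: [-180.0, -0.0, -97.5]
contact_force: [0.3, -0.1, -1.5]
width: 0.559
```

>>> {"name": "apply_moves", "arguments": {"moves": [{"tx": 0, "ty": 0, "tz": 0, "turn": 0}, {"tx": 0, "ty": 0, "tz": 0, "turn": 0}, {"tx": 0, "ty": 0, "tz": 0, "turn": 0}, {"tx": 0, "ty": 0, "tz": 1, "turn": 0}, {"tx": 0, "ty": 0, "tz": 3, "turn": 0}, {"tx": 0, "ty": 0, "tz": 4, "turn": 0}, {"tx": 0, "ty": 0, "tz": 4, "turn": 0}, {"tx": 0, "ty": 0, "tz": 0, "turn": 0}, {"tx": 0, "ty": 0, "tz": 0, "turn": 0}], "grip": 0.28}}

```text
clock: 43.42
eef_pos: [514.6, -268.9, 251.7]
ee_rot: [-179.7, -0.2, -97.5]
contact_force: [0.1, 0.2, -0.6]
width: 0.719
```

```bash
python3 place.py b 72 w19;python3 place.py y 72 w19y;python3 place.py g 72 w19g
```

```text
[ 514.6 -268.9  251.7] [-179.7   -0.2  -97.5] [ 0.1  0.2 -0.6] 0.719 43.4167
band [ 537.8 -401.2  126.8   71.4    2.2] rot xy [  10.7 -215. ] [176. 474.]
  at deck [ 536.5 -405.   130.6   73.5    2.2] rot xy [   9.9 -219. ]
band [ 543.3 -272.   133.7   79.5   -7.5] rot xy [ -0.8 -86.2] [190. 316.]
  at deck [ 542.2 -271.9  137.8   81.9   -7.5] rot xy [ -1.9 -86.3]
band [ 543.8 -272.6   45.2   21.    82.4] rot xy [ -0.2 -86.8] [194. 315.]
  at deck [ 542.7 -272.5   46.6   21.6   82.4] rot xy [ -1.3 -86.8]
[ 514.1 -268.6  249.6] [-179.9   -0.   -97.5] [-0.7  0.1 -0.4] 0.72 43.4667
band [ 554.5 -187.   134.    79.9   -7.6] rot xy [-0.7 -0.5] [185. 203.]
  at deck [ 553.8 -184.3  138.2   82.3   -7.6] rot xy [-1.8  2.1]
band [ 555.7 -185.5   45.6   21.6   82.5] rot xy [0.3 1.1] [194. 197.]
  at deck [ 555.  -182.7   47.    22.2   82.5] rot xy [-0.8  3.8]
[ 513.9 -268.5  248.4] [179.9   0.  -97.5] [ 0.2 -0.3  0.1] 0.72 43.5167
band [ 565.7 -102.1  133.9   79.6   -7.5] rot xy [-0.7 85.1] [195. 108.]
  at deck [565.3 -96.7 138.1  82.1  -7.5] rot xy [-1.8 90.4]
band [566.3 -99.   44.4  20.8  81.7] rot xy [-0.5 88.3] [199.  98.]
  at deck [565.9 -93.5  45.8  21.4  81.7] rot xy [-1.6 93.7]
band [544.   -5.7  52.9  22.5 -86. ] rot xy [-34.8 177.9] [240.  24.]
  at deck [542.9   2.7  54.5  23.2 -86. ] rot xy [-37.  186.1]
```

View pics/w19.png

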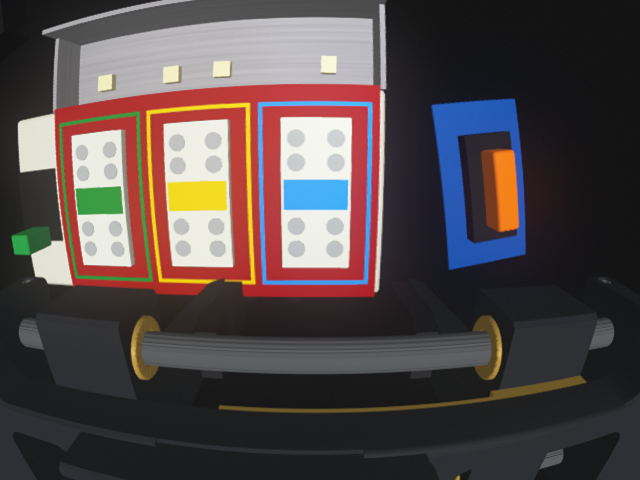

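The wrist view shows all three tiles straight inside their own outlines, four chips in the trough and the scraper on its pad. Next is the start slide, with the fingers shut.

>>> {"name": "apply_moves", "arguments": {"moves": [{"tx": 0.03, "ty": 3.63, "tz": 0, "turn": 0}, {"tx": 0.03, "ty": 3.63, "tz": 0, "turn": 0}, {"tx": 0.03, "ty": 3.63, "tz": 0, "turn": 0}, {"tx": 0.03, "ty": 3.63, "tz": 0, "turn": 0}, {"tx": 0.03, "ty": 3.63, "tz": 0, "turn": 0}, {"tx": 0.03, "ty": 3.63, "tz": 0, "turn": 0}, {"tx": 0.03, "ty": 3.63, "tz": 0, "turn": 0}, {"tx": 0, "ty": 0, "tz": 0, "turn": 0}, {"tx": 0, "ty": 0, "tz": -2.5, "turn": 0}, {"tx": 0, "ty": 0, "tz": -2.5, "turn": 0}, {"tx": 0, "ty": 0, "tz": -2.5, "turn": 0}, {"tx": 0, "ty": 0, "tz": 0, "turn": 0}, {"tx": 0, "ty": 0, "tz": 0, "turn": 0}, {"tx": 0, "ty": 0, "tz": 0, "turn": 0}], "grip": 1}}

```text
clock: 44.73
eef_pos: [516.7, -15.0, 174.6]
ee_rot: [-180.0, -0.0, -97.5]
contact_force: [-0.7, -0.1, -0.3]
width: 0.003
```

Run:
```python
from h import *
s,im,d,c=grab('wrist'); print(np.round(s['eef_pos'],1),s['width'])
R0=np.array([555.3,-186.6]); a=np.deg2rad(-7.5); e=np.array([np.cos(a),np.sin(a)]); n=np.array([-e[1],e[0]])
q=s['eef_pos'][:2]-R0; print('tcp rot',q@e,q@n)
s2,im2,d2,c2=grab('side'); a=np.hstack([cv2.resize(im,(400,300)),cv2.resize(im2[170:290,250:410],(400,300),interpolation=2)]); save('k20.png',a)
```

```text
[516.7 -15.  174.6] 0.0032929692610008956
tcp rot -60.63446252707365 165.1104262840223
```

View pics/k20.png

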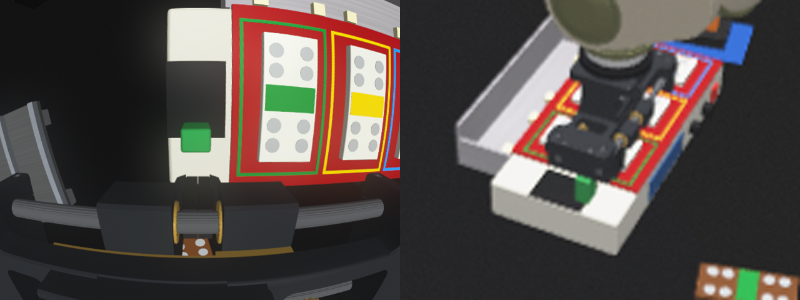

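The left half shows the shut fingers lined up in front of the green knob (knob at (196,138), fingers at column 197). I lower and push.

>>> {"name": "apply_moves", "arguments": {"moves": [{"tx": 0, "ty": 0, "tz": -2, "turn": 0}, {"tx": 0, "ty": 0, "tz": -1.9, "turn": 0}, {"tx": 0, "ty": 0, "tz": 0, "turn": 0}, {"tx": 0, "ty": 0, "tz": 0, "turn": 0}, {"tx": 0, "ty": 0, "tz": 0, "turn": 0}]}}

```text
clock: 45.25
eef_pos: [516.9, -14.8, 136.3]
ee_rot: [-179.9, -0.0, -97.5]
contact_force: [-0.0, -0.2, 0.2]
width: 0.004
```

>>> {"name": "apply_moves", "arguments": {"moves": [{"tx": 0.5, "ty": -0.066, "tz": 0, "turn": 0}, {"tx": 0.5, "ty": -0.066, "tz": 0, "turn": 0}, {"tx": 0.5, "ty": -0.066, "tz": 0, "turn": 0}, {"tx": 0.5, "ty": -0.066, "tz": 0, "turn": 0}, {"tx": 0.5, "ty": -0.066, "tz": 0, "turn": 0}, {"tx": 0.5, "ty": -0.066, "tz": 0, "turn": 0}, {"tx": 0.4, "ty": -0.053, "tz": 0, "turn": 0}, {"tx": 0, "ty": 0, "tz": 0, "turn": 0}, {"tx": 0, "ty": 0, "tz": 0, "turn": 0}]}}

```text
clock: 46.0
eef_pos: [550.2, -19.1, 134.8]
ee_rot: [179.9, 0.0, -97.5]
contact_force: [-5.1, 0.5, 4.3]
width: 0.007
```

>>> {"name": "apply_moves", "arguments": {"moves": [{"tx": 0.3, "ty": -0.04, "tz": 0, "turn": 0}, {"tx": 0.2, "ty": -0.026, "tz": 0, "turn": 0}, {"tx": 0, "ty": 0, "tz": 0, "turn": 0}, {"tx": 0, "ty": 0, "tz": 0, "turn": 0}]}}

```text
clock: 46.33
eef_pos: [554.9, -19.7, 134.8]
ee_rot: [179.9, 0.0, -97.5]
contact_force: [-5.2, 0.5, 3.4]
width: 0.0
```

>>> {"name": "apply_moves", "arguments": {"moves": [{"tx": 0.2, "ty": -0.026, "tz": 0, "turn": 0}, {"tx": 0.1, "ty": -0.013, "tz": 0, "turn": 0}, {"tx": 0, "ty": 0, "tz": 0, "turn": 0}, {"tx": 0, "ty": 0, "tz": 0, "turn": 0}]}}

```text
clock: 46.67
eef_pos: [557.2, -20.0, 134.8]
ee_rot: [179.8, -0.0, -97.5]
contact_force: [-8.6, 1.2, 6.3]
width: 0.005
```

>>> {"name": "apply_moves", "arguments": {"moves": [{"tx": 0.2, "ty": -0.026, "tz": 0, "turn": 0}, {"tx": 0, "ty": 0, "tz": 0, "turn": 0}, {"tx": 0, "ty": 0, "tz": 0, "turn": 0}]}}

```text
clock: 46.92
eef_pos: [557.7, -20.0, 134.7]
ee_rot: [179.5, -0.0, -97.5]
contact_force: [-18.0, 0.1, 11.6]
width: 0.005
```

Against the stop: the force climbed to 18 N with no further travel. I back off and lift away.

>>> {"name": "apply_moves", "arguments": {"moves": [{"tx": -0.7, "ty": 0.09, "tz": 0, "turn": 0}, {"tx": -1.2, "ty": 0.16, "tz": 0, "turn": 0}, {"tx": -1.2, "ty": 0.16, "tz": 0, "turn": 0}, {"tx": -1.2, "ty": 0.16, "tz": 0, "turn": 0}, {"tx": -1.2, "ty": 0.16, "tz": 0, "turn": 0}, {"tx": -1.2, "ty": 0.16, "tz": 0, "turn": 0}, {"tx": 0, "ty": 0, "tz": 3, "turn": 0}, {"tx": 0, "ty": 0, "tz": 4, "turn": 0}, {"tx": 0, "ty": 0, "tz": 4, "turn": 0}, {"tx": -3, "ty": 0, "tz": 3, "turn": 0}, {"tx": -3, "ty": 0, "tz": 3, "turn": 0}, {"tx": -3, "ty": 0, "tz": 0, "turn": 0}, {"tx": 0, "ty": 0, "tz": 0, "turn": 0}, {"tx": 0, "ty": 0, "tz": 0, "turn": 0}]}}

```text
clock: 48.08
eef_pos: [404.2, -11.6, 304.5]
ee_rot: [-179.8, -0.0, -97.5]
contact_force: [0.5, -0.1, -0.3]
width: 0.005
```

```bash
for k in b y g; do python3 place.py $k 72 w21$k; done
python3 - <<'E'
from h import *
R0=np.array([555.3,-186.6]); a=np.deg2rad(-7.5); e=np.array([np.cos(a),np.sin(a)]); n=np.array([-e[1],e[0]])
s,im,d,c=grab('side'); W=world(c,d)
for nm,lo,hi,z in(('knob',(50,120,50),(85,255,255),95),('scraper',(4,150,120),(16,255,255),49)):
    for b in blobs(mask(im,lo,hi),20):
        p=np.median(W[b],0)
        if 0<p[2]<130: q=p[:2]-R0; print(nm,p.round(1),'rot',(q@e).round(1),(q@n).round(1),b.sum())
A=cv2.resize(im[140:300,220:420],(400,320),interpolation=2)
s,im,d,c=grab('top'); B=cv2.resize(im[150:310,310:510],(400,320),interpolation=2); save('f22.png',np.hstack([A,B]))
m=mask(im,(4,120,80),(25,255,255)); m[:,:490]=0;m[:,535:]=0; m[:200]=0; W=world(c,d)
for b in blobs(m,100): print('scraper top',rect(c,b&(W[...,2]>44),49))
for nm,lo,hi in (('amber',(8,120,60),(18,255,255)),('flask',(50,150,60),(80,255,255))):
    m=mask(im,lo,hi); m[:,160:]=0
    for b in blobs(m,60): print(nm,np.argwhere(b).mean(0).round(1))
E
```

```text
[404.2 -11.6 304.5] [-179.8   -0.   -97.5] [ 0.5 -0.1 -0.3] 0.005 48.0833
band [ 540.6 -266.7  134.6   80.3   -7.5] rot xy [ -4.1 -81.3] [ 70. 555.]
  at deck [ 542.4 -273.   138.1   82.4   -7.5] rot xy [ -1.5 -87.3]
band [ 516.3 -359.6  131.7   74.9    2. ] rot xy [ -16.1 -176.6] [ 82. 612.]
  at deck [ 517.5 -368.2  135.    76.8    2. ] rot xy [ -13.8 -185. ]
band [ 544.2 -273.5   45.4   21.3   82. ] rot xy [  0.3 -87.6] [ 52. 560.]
  at deck [ 546.2 -280.    46.5   21.9   82. ] rot xy [  3.2 -93.8]
band [ 479.1 -117.8   91.7    1.6   82.4] rot xy [-84.5  58.3] [120. 424.]
  at deck [ 479.4 -120.3   94.     1.6   82.4] rot xy [-83.9  55.8]
[404.9 -11.7 304.1] [-179.9   -0.   -97.5] [ 0.4  0.4 -1.3] 0.008 48.1333
band [ 542.6 -180.   116.4   80.7   -7.4] rot xy [-13.5   4.9] [ 69. 479.]
  at deck [ 544.4 -184.1  119.4   82.7   -7.4] rot xy [-11.1   1.1]
band [ 555.8 -186.5   45.6   21.6   82.4] rot xy [0.5 0.2] [ 36. 485.]
  at deck [ 558.  -190.7   46.8   22.1   82.4] rot xy [ 3.2 -3.7]
[405.3 -11.8 303.7] [-179.9   -0.   -97.5] [-0.2  0.2 -0.1] 0.003 48.1833
band [545.9 -93.7  99.
[... 379 characters left out ...]
.1]
band [369.5   3.4  38.4  18.4 -83.2] rot xy [-209.   164.1] [260. 305.]
  at deck [367.    4.   39.4  18.9 -83.2] rot xy [-211.6  164.4]
knob [ 566.4 -101.2   72.5] rot -0.2 86.1 60
knob [544.3  -8.4  88. ] rot -34.1 175.3 85
knob [348.8   6.8   7.5] rot -230.0 164.8 106
knob [494.8 475.1  37.3] rot -146.4 648.2 1017
scraper [ 540.1 -423.7   37.8] rot 15.8 -237.1 99
scraper [ 554.8 -143.4   63.3] rot -6.1 42.8 169
scraper [ 487.6 -176.2   64.2] rot -68.5 1.4 29
scraper [593.  -63.8  63.4] rot 21.4 126.7 34
scraper [322.7   2.3   7. ] rot -255.3 156.9 25
scraper [624.  470.7  69.3] rot -17.7 660.6 318
scraper top [ 527.7 -434.2   68.9   22.8    1.2]
amber [210.6 126.8]
flask [267.6 130.7]
```

View pics/f22.png

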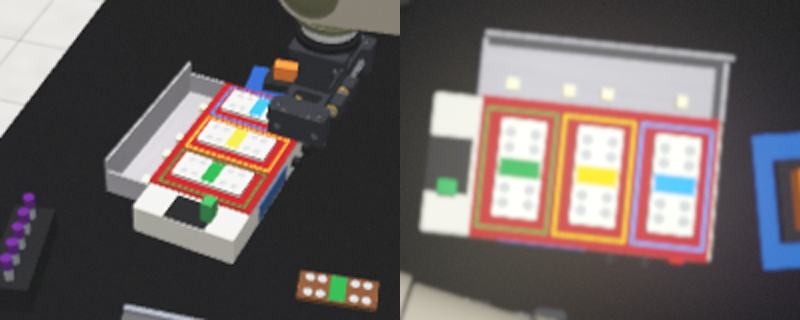

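Tiles, chips and scraper are all in place, and the knob is back at its starting pixel in the top view (333,243). I hand the job in.

```bash
python3 -c "
from h import *
print(ctrl.finish_job())"
```

```text
the job is handed in; nothing more can be done
None
```

I finished every step of the task and handed the job in at about 48 s on the robot's clock; the hand-in gives no verdict.

- **Fragments:** three scraper passes wiped all four into the trough. They measured about 102 mm along rotator x and 31 mm high, and were still there in the last pictures. The fingers stayed well above them.
- **Scraper:** it stands upright within about 1 mm of the pad's centre.
- **Tiles:** green, yellow and blue were each slid out, gripped at the overhang and laid flat. Each reads within about 2 mm of its outline's centre and within 1° of straight. I left the brown look-alike alone.
- **Start slide:** I pushed it until the force rose from about 5 to 18 N with no further travel, so it was on its stop. The last top view shows it back at its starting position.
- **Bystanders:** the arm stayed clear of the bottle, flask and tube rack. The bottle and flask look unmoved in the last top view; I did not measure the rack again.

No check failed at the end. The first move call was refused for missing keys, and I sent it again. Camera readings of the same point differed by 1–3 mm between views. The last wrist readings of the outlines and knob came from the edge of its view, so I relied on the earlier ones.

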